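Emergency lid release of a bench centrifuge

TASK

The bench centrifuge has lost power with its lid locked and a sample vial still inside. Take the orange-handled release pin, push its rod into the small hole in the middle of the centrifuge's front until the hidden latch lets go and the lid springs ajar, then draw the pin out and lay it flat on the table. Swing the lid right up so that it stays open, lift the black-capped vial out of the rotor and stand it upright in an empty pocket of the vial tray; leave the brass balance plug in the rotor, the lid open and everything else where it is.

Things in the scene. Friction and masses are not known exactly. Their poses are not given: they have to be found in the camera images.
- centrifuge: white bench centrifuge, 180 deep x 150 wide x 125 high with its lid shut, fixed to the table. Origin: centre of its underside on the table. Its x axis points from its front panel to its rear hinge, y to the left when looking from its front to its rear, z up. The front panel is the plane x = -90 mm; the deck round the rotor bowl is 76 mm high. A speed dial (23 diameter, sticks out 11) is on the front at y = -49, z = 45
- release_hole (a point): centre of the mouth of the release hole in the front panel, a black-ringed hole of 9 diameter with a small countersink, 42 above the table, 90 mm in front of the centrifuge's origin; the hole runs straight to the rear along the centrifuge's x axis. The panel is 6 thick. The latch tail, a 20 x 18 mm plate, waits 19 mm behind the mouth
- latch (a joint): hidden spring latch, rad: 0 at rest, 0.40 fully pushed. The rod tip pushes its tail to the rear; it lets the lid go at about 0.24, that is after about 5 mm of push or 24 mm of rod inside the mouth, and stops at 0.40, about 8 mm of push; the spring takes about 3 N to start, 7 N where it lets go and 9 N at the stop. It springs back when the rod is drawn out
- lid (a joint): clear-hooded lid with a white frame, hinged along the rear edge, rad: 0 shut, 1.57 upright, 1.75 stop leaning back. The hinge line is parallel to the centrifuge's y axis at x = 86, z = 77.5 mm in its frame. When unlatched a spring lifts it to about 0.5 rad; from there a stiff hinge lets it stay at any angle, and a push of 1 to 2 N at its front lip moves it
- lid_lip (a point): middle of the lid's grey grip tab, which sticks out 23 mm from the front of the lid frame (40 wide along the centrifuge's y, 9 thick; this point is 8 from its front edge); 192 mm from the hinge line. Its x, y, z axes turn with the lid. With the lid shut it lies 16 mm ahead of the front panel, 81.5 above the table. The tab can be pinched by its two side edges from above and carried round in an arc
- rotor (a point): centre of the rotor, at the height of the floors of its four round buckets (63 mm above the table, 18 mm behind the centrifuge's origin). The buckets stand 36 mm from the centre, along the centrifuge's +x, -x, +y and -y; their inner diameter is 27 and their rims are 80 mm above the table; the hub in the middle is 78 high. The vial is in the +y or the -y bucket, the brass plug in the other
- sample_vial: glass vial with a black cap, 22 diameter x 54 high (cap 16 diameter, the top 8), 18 g, standing upright in a bucket of the rotor under the lid; origin: centre of its underside, z up
- balance_plug: brass balance plug, 22 diameter x 46 high with a waisted knob on top, standing in the bucket opposite the vial; origin: centre of its underside, z up
- release_pin: release pin lying on the table: orange square grip 60 long x 18 x 18, with a steel rod of 5 diameter with a round end that sticks out 90 from the grip, 50 g. Origin: middle of the grip, on the axis (9 above the table when it lies flat); x points along the rod to its tip. It balances 21 mm from the origin towards the tip; a firm grip keeps it from drooping
- pin_tip (a point): tip of the release pin's rod, 120 mm from the pin's origin along its x
- vial_tray: pale grey vial tray fixed on the table, 72 x 106 x 20 high on a foot plate 82 x 116 x 4, with 2 x 3 square pockets. Origin: centre of its underside; the long side lies along its y. Pocket centres at x = +-17.5 and y = -34.5, 0, +34.5; a pocket is about 31 wide, its floor is 4 above the table, its walls 3 thick and 20 high
- other_vial: another black-capped vial of the same size that already stands in one pocket of the tray; leave it. Origin: centre of its underside
- square_bottle_1: white square bottle, 70 x 70 x 221, a bystander on the table; origin: centre of its underside
- cup_stack: stack of clear cups, 70 x 70 x 126, a bystander on the table; origin: centre of its underside
- timer: bench timer, 62 x 62 x 20, a bystander on the table; origin: centre of its underside
- dish_amber: amber petri dish, 68 diameter x 14, a bystander on the table; origin: centre of its underside
- wash_bottle: wash bottle with a bent spout, 82 x 114 x 304, a bystander on the table; origin: centre of its underside

How it is judged (in metres and radians):
On the way, in this order (a step that is already met when the one before it is completed fails the run):
1. the release pin is lifted off the table (height (world z) of release_pin above 0.03 m), for 0.1 s.
2. the lid springs ajar with the pin's rod in the release hole (value of joint lid above 0.2 rad and x of pin_tip in the frame of centrifuge above -0.082 m and y of pin_tip in the frame of centrifuge between -0.012 and 0.012 m and z of pin_tip in the frame of centrifuge below 0.055 m), for 0.05 s.
3. the pin is out of the hole and lies let go on the table (height (world z) of release_pin below 0.014 m and height (world z) of pin_tip below 0.02 m and contact force between release_pin and the fingers below 0.05 N), for 0.2 s.
4. the lid is swung right up (value of joint lid above 1.3 rad), for 0.1 s.
5. the vial is lifted out of the rotor (z of sample_vial in the frame of centrifuge above 0.085 m), for 0.05 s.
At the end, for the whole second after the job is handed in: The sample vial stands upright (within 0.15 rad) and at rest on the floor of a pocket of the vial tray; the lid stands open by more than 1.3 rad; the release pin lies flat on the table, out of the hole; the brass plug still stands in its rotor bucket (x of sample_vial in the frame of vial_tray between -0.03 and 0.03 m and y of sample_vial in the frame of vial_tray between -0.047 and 0.047 m and z of sample_vial in the frame of vial_tray below 0.009 m and angle between sample_vial's own z axis and vertical below 0.15 rad and linear speed of sample_vial below 0.02 m/s and value of joint lid above 1.3 rad and height (world z) of release_pin below 0.014 m and height (world z) of pin_tip below 0.02 m and z of balance_plug in the frame of rotor below 0.01 m and horizontal distance between balance_plug and rotor below 0.042 m and angle between balance_plug's own z axis and vertical below 0.3 rad); the robot touches nothing.
It fails at once if the sample vial is tipped by more than 0.6 rad (angle between sample_vial's own z axis and vertical above 0.6 rad).
It fails at once if the balance plug is taken out of the rotor (z of balance_plug in the frame of rotor above 0.025 m).
It fails at once if another thing on the table is moved by more than 30 mm or toppled (distance of any of square_bottle_1, cup_stack, timer, dish_amber, wash_bottle, other_vial from where it was at the start of the episode above 0.03 m).
It also fails if it takes over 72 s, if anything falls off the work surface, if the arm or the gripper's body presses on something with over 40 N, if the wrist force passes 120 N, or if a joint passes its speed limit or range.

ROBOT

A 7-joint arm with a two-finger parallel gripper is mounted at the origin on the work surface; the furniture and walls round the work are solid. World frame = base frame: x ahead of the robot, y to its left, z up, the work surface at z = 0. Lengths are in mm, angles in rad, forces in N, time in s.
With the tool pointing down it reaches from about 400 to 875 mm from the base axis. Payload 6.5 kg.
Tool frame: the origin (TCP) lies midway between the tips of the shut fingers; the grasp point (between the pads) lies hold_point_z behind it (hold_point_z is the distance from the TCP to the grasp point, in mm); z points along the fingers, y is the direction in which the jaws open and shut (so a half turn about z gives the same grasp; the last joint's range is limited). The gripper opens to 85 mm and grips with 20 to 120 N. Pads are 22 mm wide; open, the fingers measure 114 mm over their backs; the gripper's body (76 mm by 85 mm) begins 54 mm behind the grasp point. The pads swing forward as they close: fully open they stand 13 mm farther back than shut.
Start: joints at [-0.066, 0.536, -0.004, 1.538, 0.003, 1.067, -0.071], TCP at [649.992, 0, 231.29] pointing down, gripper open.
Joint ranges: [-2.7, 2.7], [-0.37, 2.16], [-1.27, 1.26], [0.24, 2.4], [-1.31, 4.45], [0.19, 1.91], [-2.76, 2.76]. Speed limits (rad/s): [2.39, 2.39, 3.14, 3.14, 3.14, 3.14, 3.14].

INTERFACE

Orientations are given as a rotation vector (axis times angle).
In Python, from bench import get_state, capture, camera_params, hand_in, trace, hold_point_z gives the robot as it stands.
- The arm moves only by the shell command python3 -m pendant 'ROWS' [FORCE]. ROWS is JSON, a list of rows, each an object with "hand": the gripper's target within -1 to 1 (fully open at 1, half-way at 0, shut at -1); "xyz": the shift along the tool's x, y, z in mm, a list of three; "turn": the turn, a rotation vector about the tool's x, y, z in units of 10 degrees (1.0 is 10 degrees), a list of three. A call has 1 to 5 rows; each row is the pose to reach, as a shift and turn from the pose commanded when the call began, along the tool's axes at that moment; what a row does not reach only later rows make up. A row lasts 1/8 s, in which the tool goes at most 62.5 mm and 10.7 degrees, less where a joint would pass 70% of its speed; a pose out of reach is approached as far as the arm can. A call with a gripper value outside its range is refused whole. The fingers move at their own pace and stop on an object; FORCE is the grip in N (left out, the last holds). Time passes only in rows, so rows that repeat a pose let the fingers close. It gives the time, the measured TCP pose, the force and the opening at its end, in the units of the state.
- get_state(): the state, without advancing time (a new reading comes with each control period).
- capture(name): name is "scene" or "side" or "wrist"; returns the picture (420x560x3 uint8, blue, green, red); there is no depth.
- camera_params(name): a dict with "intrinsics" (3x3 intrinsics, pixels), "dist" ([k1, k2, p1, p2, k3] as OpenCV has them; the pictures are not rectified), "R" (3x3) and "t" (3): a world point X has camera coordinates R X + t; the wrist camera has in their place "mount" (4x4, takes a point from camera to tool coordinates, whose origin is the TCP and whose axes are the flange's). Camera axes: x right, y down, z forward; pixel columns grow to the right and rows downward; lengths in mm; the calibration is good to about 2 mm. A picture is of the moment at which its call begins: read the wrist's pose just before it. camera_params takes no time and is no camera call.
- hand_in(): hands the job in, once; it reports no verdict.
Trained networks look in the newest picture that a camera, given by its name, has taken for a name from the list of things; names that differ only in an ending like _2 or _b are one class to them, and where a whole thing is asked for, a point or a joint stands for the part that bears it (a point fixed in the world has none). Each returns a list of dicts, best first, with "conf" (0 to 1); they miss things now and then, are a little off and sometimes report something else, mostly with a low value. They report only what shows in the picture. A call takes as long as a camera call.
- trace(name, camera): "mask" (420x560 bool, what is visible of it) and "xy" ([column, row] in pixels, amid what is visible of it).
The state is a dict: "time_s": time; "joint_pos": joint angles; "joint_vel": joint speeds; "joint_efforts": joint torques, N m; "ee_pos": TCP position; "tool_rot": TCP orientation; "ft_force": force on the tool from outside, world axes, zero at the start; "torque": the same for the moment, N m; "finger_gap": opening from 0.0 (shut) to 1.0 (fully open).
Only numpy, scipy, OpenCV 4.12 (cv2) and the standard library are available. Lean on these libraries where they do the work, as an engineer would, in place of code of your own. Each camera call takes 0.05 s, during which the arm holds its last target.

## Working session

There is one attempt and no reset: what is moved stays moved. The work goes in short steps, Python scripts to look and compute and a shell command to move; the robot and the scene stay as the last step left them, time stands still between calls to the robot, and variables do not carry over. Pictures are saved under pics/ and viewed, and the job is handed in when it is done.

```bash
ls; mkdir -p pics; python3 - <<'E'
from bench import *
import cv2
print(get_state(), hold_point_z)
for n in ("scene","side","wrist"):
    cv2.imwrite(f"pics/{n}0.png",capture(n)); print(n,camera_params(n))
E
```

```text
pics
{'time_s': 0.0, 'joint_pos': array([-0.06621629,  0.53717157, -0.00443885,  1.53886639,  0.00257474,
        1.06730094, -0.07119744]), 'joint_vel': array([-0.00121504, -0.00137473, -0.00176894, -0.00023829, -0.00037782,
        0.00083602, -0.00011282]), 'joint_efforts': array([-4.51575825e-04, -5.83398092e+01,  1.04865700e+00, -2.59097242e+01,
        1.23920938e-02,  9.44124302e-03, -7.87308863e-06]), 'ee_pos': array([ 6.49368738e+02, -2.40059185e-04,  2.30412208e+02]), 'tool_rot': array([-2.22053765e+00, -2.22071256e+00,  2.04627277e-03]), 'ft_force': array([0.56900193, 0.04550988, 0.04453684]), 'torque': array([3.58358298e-02, 3.65808313e-05, 2.41617882e-02]), 'finger_gap': 0.9981357586311201} 18.700000000000003
scene {'intrinsics': array([[399.33078873,   0.        , 272.36805354],
       [  0.        , 399.33078873, 208.65947443],
       [  0.        ,   0.        ,   1.        ]]), 'dist': array([-0.11540223,  0.        ,  0.        ,  0.        ,  0.        ]), 'R': array([[-0.60152763,  0.79868742,  0.01621456],
       [ 0.65130242,  0.50207623, -0.56896803],
       [-
[... 475 characters left out ...]
91, -0.58527262, -0.74371988]]), 't': array([ 473.43121728, -194.52036341, 1815.7998578 ])}
wrist {'intrinsics': array([[365.85945563,   0.        , 276.52981528],
       [  0.        , 365.85945563, 211.7143916 ],
       [  0.        ,   0.        ,   1.        ]]), 'dist': array([-0.04993865,  0.        ,  0.        ,  0.        ,  0.        ]), 'mount': array([[ 7.98488270e-04, -9.55643058e-01, -2.94526243e-01,
         7.52594514e+01],
       [ 9.99999630e-01,  6.68374278e-04,  5.42432937e-04,
        -6.71206834e-01],
       [-3.21518505e-04, -2.94526567e-01,  9.55643238e-01,
        -1.42524947e+02],
       [ 0.00000000e+00,  0.00000000e+00,  0.00000000e+00,
         1.00000000e+00]])}
```

View pics/scene0.png

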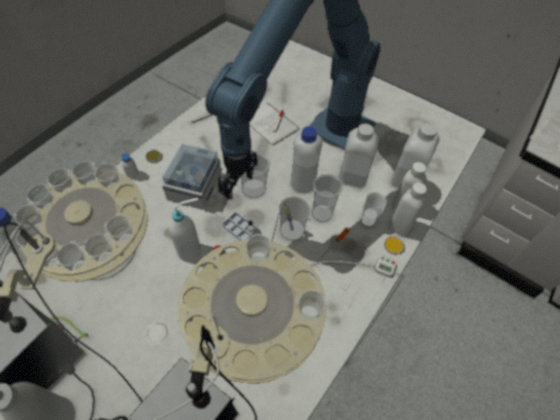

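View pics/side0.png

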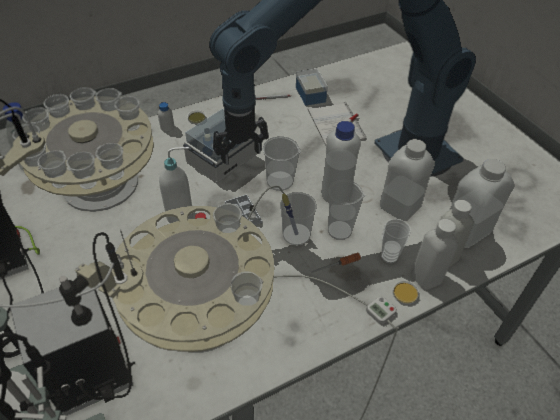

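View pics/wrist0.png

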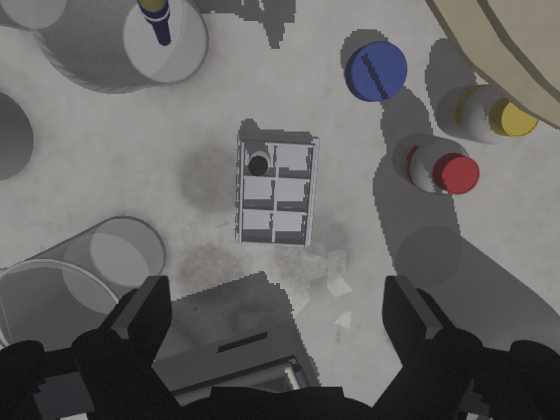

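The centrifuge is the dark-lidded box under the gripper (scene ~(190,170)). The pin's orange grip is at scene (343,234), the timer at (386,266) and the amber dish at (394,245). The tray shows in the wrist view at (278,190), with a vial in its upper-left pocket.

```bash
cat > h.py <<'E'
from bench import *
import numpy as np, cv2
from scipy.spatial.transform import Rotation as Ro
def cam(n):
    p=camera_params(n)
    if n=="wrist":
        s=get_state(); M=np.eye(4); M[:3,:3]=Ro.from_rotvec(s['tool_rot']).as_matrix(); M[:3,3]=s['ee_pos']
        T=np.linalg.inv(M@p['mount']); return p['intrinsics'],p['dist'],T[:3,:3],T[:3,3]
    return p['intrinsics'],p['dist'],np.array(p['R']),np.array(p['t'])
def proj(c,P):
    K,d,R,t=c
    return cv2.projectPoints(np.atleast_2d(np.array(P,float)),cv2.Rodrigues(R)[0],t,K,d)[0].reshape(-1,2)
def ray(c,uv):
    K,d,R,t=c
    q=cv2.undistortPoints(np.array(uv,float).reshape(-1,1,2),K,d).reshape(-1,2)
    v=np.c_[q,np.ones(len(q))]@R; return -R.T@t,v
def onz(c,uv,z):
    o,v=ray(c,uv); s=(z-o[2])/v[:,2]; return o+s[:,None]*v
def big(n,f,roi=None,k=1):
    im=capture(n)
    if roi: im=im[roi[1]:roi[3],roi[0]:roi[2]]
    cv2.imwrite(f,cv2.resize(im,None,fx=k,fy=k,interpolation=cv2.INTER_CUBIC))
E
python3 - <<'E'
from h import *
zs=dict(centrifuge=60,release_pin=9,vial_tray=10,other_vial=30,sample_vial=100,lid_lip=80,timer=10,dish_amber=7,cup_stack=60,wash_bottle=100,square_bottle_1=110)
for n in ("scene","side","wrist"):
    c=cam(n)
    if n=="scene": big(n,"pics/s1.png")
    else: big(n,f"pics/{n}1.png")
    for k in zs:
        if n=="wrist" and k not in("centrifuge","vial_tray","other_vial","lid_lip","sample_vial"): continue
        for r in trace(k,n)[:2]:
            print(n,k,round(r['conf'],2),np.round(r['xy']),int(r['mask'].sum()),onz(c,r['xy'],zs[k]).round()[0])
print(get_state()['time_s'])
E
```

```text
scene centrifuge 0.9 [192. 174.] 2833 [ 603. -274.   60.]
scene centrifuge 0.22 [237. 228.] 562 [677.   3.  60.]
scene vial_tray 0.97 [234. 225.] 600 [651. -35.  10.]
scene other_vial 0.64 [251. 224.] 53 [625.  17.  30.]
scene lid_lip 0.58 [188. 170.] 1926 [ 608. -284.   80.]
scene lid_lip 0.28 [183. 240.] 1133 [826. -96.  80.]
scene timer 0.75 [408. 210.] 1129 [223. 417.  10.]
scene timer 0.68 [383. 265.] 309 [475. 449.  10.]
scene dish_amber 0.62 [394. 247.] 337 [393. 446.   7.]
scene cup_stack 0.84 [372. 211.] 615 [345. 323.  60.]
scene cup_stack 0.41 [412. 210.] 1146 [258. 431.  60.]
scene wash_bottle 0.7 [410. 210.] 1232 [293. 430. 100.]
scene wash_bottle 0.6 [182. 236.] 1094 [825. -96. 100.]
scene square_bottle_1 0.76 [410. 207.] 1117 [291. 423. 110.]
side centrifuge 0.88 [211. 152.] 2402 [ 647. -251.   60.]
side release_pin 0.61 [350. 258.] 162 [458. 279.   9.]
side vial_tray 0.74 [239. 205.] 305 [646. -44.  10.]
side vial_tray 0.7 [207. 135.] 1284 [ 609. -387.   10.]
side other_vial 0.44 [253. 213.] 82 [631.  20.  30.]
side lid_lip 0.65 [206. 136.] 1306 [ 640. -304.   80.]
side timer 0.92 [382. 308.] 548 [472. 452.  10.]
side dish_amber 0.8 [406. 292.] 473 [385. 441.   7.]
side dish_amber 0.42 [349. 256.] 145 [456. 270.   7.]
side cup_stack 0.64 [397. 241.] 934 [336. 317.  60.]
side wash_bottle 0.75 [254. 211.] 96 [652.  72. 100.]
side wash_bottle 0.65 [174. 190.] 1313 [ 820. -106.  100.]
side square_bottle_1 0.74 [436. 255.] 2116 [305. 429. 110.]
wrist centrifuge 0.61 [244. 362.] 8381 [ 616. -185.   60.]
wrist vial_tray 0.88 [276. 191.] 8097 [649. -15.  10.]
wrist other_vial 0.6 [258. 162.] 535 [632.  19.  30.]
wrist lid_lip 0.93 [263. 383.] 1692 [ 636. -194.   80.]
1.65
```

```bash
python3 - <<'E'
from h import *
im=cv2.imread("pics/side1.png"); cv2.imwrite("pics/side_crop.png",cv2.resize(im[90:330,240:470],None,fx=2.5,fy=2.5,interpolation=cv2.INTER_CUBIC))
im=cv2.imread("pics/s1.png"); cv2.imwrite("pics/scene_crop.png",cv2.resize(im[110:300,150:420],None,fx=2.9,fy=2.9,interpolation=cv2.INTER_CUBIC))
E
```

```text
(no output)
```

View pics/side_crop.png

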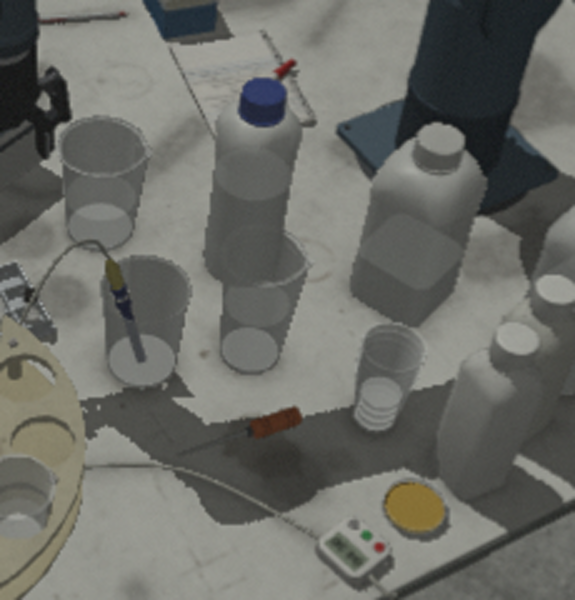

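View pics/scene_crop.png

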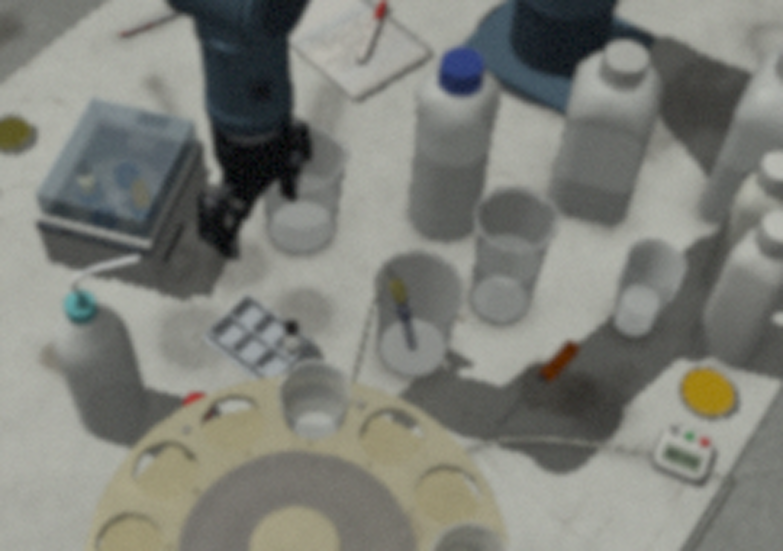

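```bash
python3 - <<'E'
from h import *
c=cam("side")
f=lambda u,v:(240+u/2.5,90+v/2.5)
for n,p in dict(grip=(275,423),tip=(180,453)).items(): print(n,onz(c,[f(*p)],9).round()[0])
for n,p in dict(beakA=(143,360),beakB=(250,348),beakC=(100,228),blue=(245,260),jug=(405,300),cups=(375,415),botR=(475,475)).items():
    P=onz(c,[f(*p)],0)[0]; print(n,P.round())
# heights: column above base at rim pixel
def hgt(base,top):
    P=onz(c,[f(*base)],0)[0]
    for z in range(0,350,5):
        q=proj(c,[P+[0,0,z]])[0]
        if q[1]<f(*top)[1]: return z
print("hA",hgt((143,360),(148,285)),"B",hgt((250,348),(265,260)),"C",hgt((100,228),(104,145)),"blue",hgt((245,260),(262,95)),"jug",hgt((405,300),(440,135)),"cup",hgt((375,415),(390,340)))
# carousel rim
for p in [(243,265),(248,240),(273,270),(190,205)]: print(onz(c,[p],0).round(),onz(c,[p],80).round())
cs=cam("scene")
for p in [(325,305),(250,240),(180,310),(318,270)]: print('sc',onz(cs,[p],0).round(),onz(cs,[p],80).round())
print(onz(cs,[(343,234)],9))
E
```

```text
grip [459. 281.   9.]
tip [574. 268.   9.]
beakA [542. 129.   0.]
beakB [421. 170.   0.]
beakC [485. -86.   0.]
blue [350.  46.   0.]
jug [211. 193.   0.]
cups [347. 319.   0.]
botR [298. 436.   0.]
hA 130 B 155 C 145 blue 265 jug 270 cup 135
[[730. 157.   0.]] [[753. 210.  80.]]
[[679.  83.   0.]] [[705. 142.  80.]]
[[664. 210.   0.]] [[691. 260.  80.]]
[[ 777. -121.    0.]] [[797. -49.  80.]]
sc [[702. 370.   0.]] [[734. 378.  80.]]
sc [[662.  42.   0.]] [[697.  73.  80.]]
sc [[986.  27.   0.]] [[998.  59.  80.]]
sc [[616. 286.   0.]] [[654. 301.  80.]]
[[454.96324653 281.60401265   9.        ]]
```

```bash
python3 -m pendant '[{"hand":1,"xyz":[-60,-6,-6],"turn":[0,0,0]},{"hand":1,"xyz":[-120,-12,-12],"turn":[0,0,0]},{"hand":1,"xyz":[-180,-20,-20],"turn":[0,0,0]},{"hand":1,"xyz":[-200,-20,-20],"turn":[0,0,0]},{"hand":1,"xyz":[-200,-20,-20],"turn":[0,0,0]}]'; python3 - <<'E'
from h import *
big("wrist","pics/w2.png"); c=cam("wrist")
zs=dict(centrifuge=60,vial_tray=10,other_vial=30,sample_vial=100,lid_lip=80,balance_plug=100)
for k in zs:
        for r in trace(k,"wrist")[:2]:
            print(k,round(r['conf'],2),np.round(r['xy']),int(r['mask'].sum()),onz(c,r['xy'],zs[k]).round()[0])
            if k in('lid_lip','centrifuge'): np.save(k+'.npy',r['mask'])
E
```

```text
time_s: 2.28
ee_pos: [629.7, -201.4, 251.1]
tool_rot: [2.224, 2.218, -0.0]
ft_force: [0.1, 1.1, -0.1]
finger_gap: 1.0
centrifuge 0.88 [253. 256.] 36290 [ 607. -272.   60.]
vial_tray 0.96 [290.  22.] 3925 [643. -51.  10.]
lid_lip 0.65 [250. 263.] 33105 [ 605. -270.   80.]
```

View pics/w2.png

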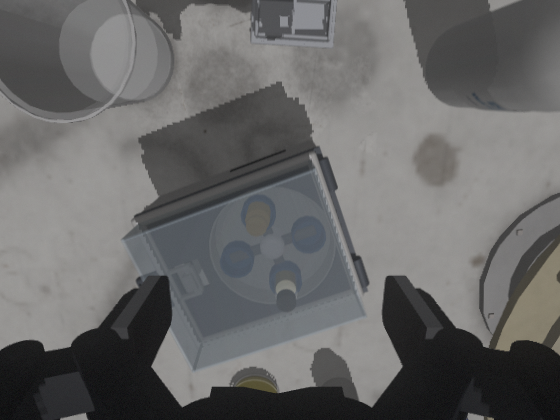

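The front faces the robot (hinge blocks on the right at (327,172) and (360,272)). The vial is at (285,290) and the plug at (258,215), with the hub at (272,245). So the centrifuge's x axis points roughly world +x with yaw of about +17°. I'll fit its pose by overlaying the model.

```bash
python3 - <<'E'
from h import *
from scipy.optimize import least_squares
c=cam("wrist")
im=cv2.imread("pics/w2.png")
m=np.load('centrifuge.npy'); 
# initial by hub/buckets
loc=np.array([[18,0,78],[18,36,80],[54,0,80],[-18,0,80],[18,-36,80]],float)
px=np.array([[272,246],[258,214],[307,235],[238,260],[285,276]],float)
def w(p,L):
    cc,s=np.cos(p[2]),np.sin(p[2]); R=np.array([[cc,-s,0],[s,cc,0],[0,0,1]])
    return L@R.T+[p[0],p[1],0]
r=least_squares(lambda p:(proj(c,w(p,loc))-px).ravel(),[620,-260,0.3])
print(r.x,r.fun.round(1))
p=r.x
k=2
cv2.imwrite("pics/w2crop.png",cv2.resize(im[130:390,100:400],None,fx=2.3,fy=2.3,interpolation=cv2.INTER_CUBIC))
o=cv2.resize(im,None,fx=1.4,fy=1.4)
def poly(L,col):
    q=(proj(c,w(p,np.array(L,float)))*1.4).astype(int); cv2.polylines(o,[q],True,col,1)
poly([[-90,-75,76],[90,-75,76],[90,75,76],[-90,75,76]],(0,255,0))
poly([[-90,-75,0],[90,-75,0],[90,75,0],[-90,75,0]],(255,0,0))
poly([[-114,-20,81],[-91,-20,81],[-91,20,81],[-114,20,81]],(0,0,255))
t=np.linspace(0,6.28,40)
for a,b in[(54,0),(-18,0),(18,36),(18,-36)]:
    poly(np.c_[a+13.5*np.cos(t),b+13.5*np.sin(t),80+0*t],(0,255,255))
cv2.imwrite("pics/w2ov.png",o)
E
```

```text
[ 6.09107289e+02 -2.60286120e+02  3.78424263e-01] [ 0.   0.1 -0.8 -1.6  1.6 -1.4 -1.7 -0.   1.   3.5]
```

View pics/w2ov.png

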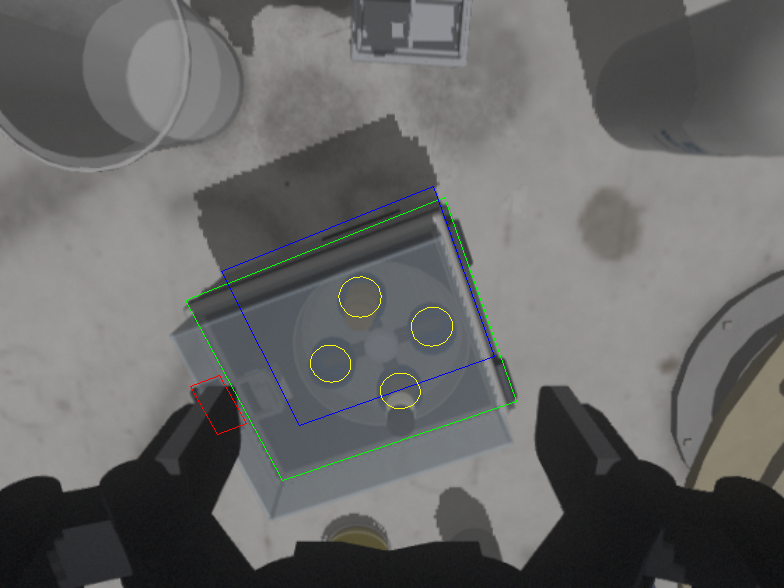

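View pics/w2crop.png

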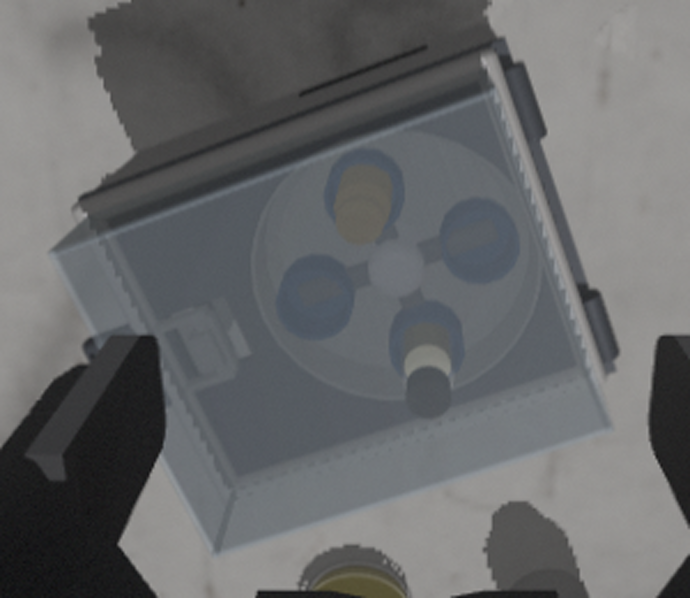

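```bash
python3 - <<'E'
from h import *
c=cam("wrist")
q=np.array([[488,55],[605,375],[80,205],[235,490]])/2.3+[100,130]
for z in (77,85): 
    P=onz(c,q,z)[:,:2]; print(z,P.round(1).tolist())
    d=lambda a,b:(np.linalg.norm(P[a]-P[b]).round(1),np.degrees(np.arctan2(*(P[a]-P[b])[::-1])).round(1))
    print(d(0,1),d(2,3),d(0,2),d(1,3),P.mean(0))
for uv,z in [((397,268),78),((365,185),80),((478,238),80),((315,295),80),((427,338),80),((428,390),117)]:
    print(onz(c,np.array([uv])/2.3+[100,130],z)[0].round(1))
E
```

```text
77 [[660.6, -168.0], [714.8, -303.4], [499.7, -228.0], [553.9, -362.0]]
(np.float64(145.8), np.float64(111.8)) (np.float64(144.5), np.float64(112.0)) (np.float64(171.7), np.float64(20.4)) (np.float64(171.2), np.float64(20.0)) [ 607.26724507 -265.34581736]
85 [[659.8, -166.9], [712.6, -298.8], [503.0, -225.3], [555.8, -355.9]]
(np.float64(142.1), np.float64(111.8)) (np.float64(140.9), np.float64(112.0)) (np.float64(167.3), np.float64(20.4)) (np.float64(166.9), np.float64(20.0)) [ 607.82938229 -261.75161173]
[ 626.4 -254.    78. ]
[ 613.9 -218.4   80. ]
[ 658.6 -240.3   80. ]
[ 593.1 -265.2   80. ]
[ 638.8 -284.4   80. ]
[ 638.3 -286.9  117. ]
```

```bash
cat >> h.py <<'E'
def to(x,y,z,phi):
    """shift and turn in tool axes from measured pose to (x,y,z), tool down, phi deg about tool z from start"""
    s=get_state(); R=Ro.from_rotvec(s['tool_rot'])
    R0=Ro.from_matrix([[0,1,0],[1,0,0],[0,0,-1]])
    T=R0*Ro.from_euler('z',phi,degrees=True)
    d=R.inv().apply(np.array([x,y,z])-s['ee_pos']); r=(R.inv()*T).as_rotvec(degrees=True)/10
    print('t',s['time_s'],'shift',d.round(1),'turn',r.round(2),'j7',s['joint_pos'][6].round(2))
E
python3 -m pendant '[{"hand":1,"xyz":[60,-20,0],"turn":[0,0,-1.05]},{"hand":1,"xyz":[120,-43,0],"turn":[0,0,-2.1]},{"hand":1,"xyz":[180,-64,0],"turn":[0,0,-3.15]},{"hand":1,"xyz":[240,-86,0],"turn":[0,0,-4.2]},{"hand":1,"xyz":[300,-107,0],"turn":[0,0,-5.2]}]'; python3 -c "
from h import *
to(450,281,200,-83.5)"
```

```text
time_s: 3.25
ee_pos: [524.0, 96.7, 251.6]
tool_rot: [1.012, 2.973, 0.001]
ft_force: [0.9, 0.7, -0.1]
finger_gap: 1.003
t 3.25 shift [171.2 100.8  51.6] turn [ 0.    0.   -3.11] j7 0.56
```

```bash
python3 -m pendant '[{"hand":1,"xyz":[55,32,15],"turn":[0,0,-1.04]},{"hand":1,"xyz":[110,65,35],"turn":[0,0,-2.08]},{"hand":1,"xyz":[171,101,52],"turn":[0,0,-3.1]},{"hand":1,"xyz":[171,101,52],"turn":[0,0,-3.1]}]'; python3 -c "
from h import *
print(get_state()['joint_pos'].round(2))
big('wrist','pics/w3.png'); c=cam('wrist')
for r in trace('release_pin','wrist')[:2]:
  print(r['conf'],r['xy'],onz(c,r['xy'],9)); np.save('pin.npy',r['mask'])"
```

```text
time_s: 3.75
ee_pos: [449.1, 283.8, 198.7]
tool_rot: [-0.177, -3.135, -0.003]
ft_force: [-0.2, 0.5, 0.1]
finger_gap: 1.001
[-0.31  0.41 -0.43  1.86  0.21  0.91  0.63]
0.68 [276.7, 201.6] [[465.14189077 283.20616809   9.        ]]
```

View pics/w3.png

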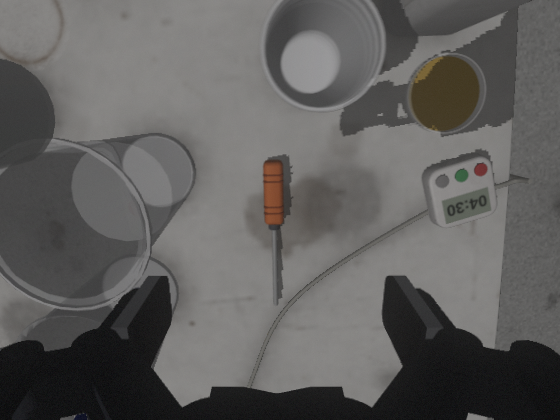

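```bash
python3 -c "
from h import *
c=cam('wrist'); m=np.load('pin.npy'); v,u=np.nonzero(m); print(u.min(),u.max(),v.min(),v.max())
im=cv2.imread('pics/w3.png').astype(int)
o=(im[...,2]-im[...,0]>50); o[:,330:]=0; o[:150]=0; o[240:]=0
n,l,st,ce=cv2.connectedComponentsWithStats(o.astype('uint8')); i=1+st[1:,4].argmax(); print(st[i],ce[i])
for z in(9,18): print(onz(c,[(273.3,160.5),(274,227),(277.2,303),ce[i]],z).round(1))
P=onz(c,[(273.3,193.5),(277.2,303)],9); print(np.degrees(np.arctan2(*(P[1]-P[0])[1::-1])))
"
```

```text
262 283 160 305
[ 264  163   18   61 1020] [272.51176471 192.96470588]
[[427.8 281.9   9. ]
 [491.7 274.9   9. ]
 [574.8 268.4   9. ]
 [458.  277.5   9. ]]
[[426.4 282.1  18. ]
 [488.6 275.4  18. ]
 [569.4 269.   18. ]
 [455.8 277.9  18. ]]
-4.813113344056155
```

```bash
python3 -c "
from h import *
to(468,278.2,1,-84.8)"
```

```text
t 3.85 shift [-18.1  -1.9 197.9] turn [ 0.   -0.01 -0.15] j7 0.63
```

```bash
python3 -m pendant '[{"hand":0.2,"xyz":[-18,-2,50],"turn":[0,0,-0.15]},{"hand":0.2,"xyz":[-18,-2,110],"turn":[0,0,-0.15]},{"hand":0.2,"xyz":[-18,-2,155],"turn":[0,0,-0.15]},{"hand":0.2,"xyz":[-18,-2,165],"turn":[0,0,-0.15]}]' 80; python3 -c "
from h import *
to(468,278.2,1,-84.8)
big('wrist','pics/w4.png')"
```

```text
time_s: 4.35
ee_pos: [471.5, 274.5, 32.8]
tool_rot: [0.152, 3.137, 0.0]
ft_force: [1.6, 1.1, 1.5]
finger_gap: 0.6
t 4.35 shift [ 3.9  3.3 31.8] turn [ 0.    0.01 -0.03] j7 0.55
```

View pics/w4.png

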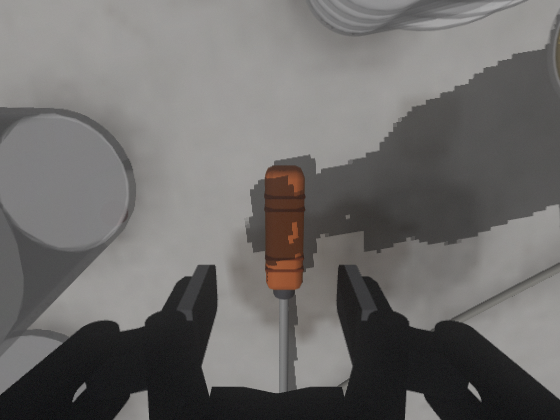

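```bash
python3 -c "
from h import *
c=cam('wrist')
print(onz(c,[(285,167),(284,292)],9))
s=get_state(); print(s['ee_pos']); print(proj(c,[s['ee_pos'],[456,279.2,9]]))
to(468,278.2,0.5,-84.8)"
```

```text
[[426.05500968 282.91781521   9.        ]
 [490.13937929 276.69537047   9.        ]]
[471.40931044 274.49146111  32.63888667]
[[276.12975176 281.74856912]
 [282.84377801 228.9902553 ]]
t 4.4 shift [ 3.8  3.3 32.1] turn [ 0.    0.01 -0.03] j7 0.55
```

```bash
python3 -m pendant '[{"hand":0.2,"xyz":[0,0,20],"turn":[0,0,0]},{"hand":0.2,"xyz":[0,0,20],"turn":[0,0,0]}]'; python3 -c "
from h import *
to(468,278.7,0.5,-84.8)"
```

```text
time_s: 4.65
ee_pos: [469.9, 274.2, 13.2]
tool_rot: [-0.151, -3.137, 0.001]
ft_force: [1.7, 1.6, -0.3]
finger_gap: 0.596
t 4.65 shift [ 2.4  4.3 12.7] turn [-0.01 -0.   -0.03] j7 0.54
```

```bash
python3 -m pendant '[{"hand":0.2,"xyz":[2,4,8],"turn":[0,0,0]},{"hand":0.2,"xyz":[2,4,12],"turn":[0,0,0]},{"hand":-1,"xyz":[2,4,12],"turn":[0,0,0]},{"hand":-1,"xyz":[2,4,12],"turn":[0,0,0]},{"hand":-1,"xyz":[2,4,12],"turn":[0,0,0]}]' 80; python3 -m pendant '[{"hand":-1,"xyz":[0,0,0],"turn":[0,0,0]}]'; python3 -c "
from h import *
to(468,278.7,0.5,-84.8)"
```

```text
time_s: 5.28
ee_pos: [468.5, 279.1, 2.7]
tool_rot: [0.151, 3.138, -0.0]
ft_force: [-0.9, -0.4, 3.7]
finger_gap: 0.187
time_s: 5.4
ee_pos: [468.5, 279.1, 2.7]
tool_rot: [0.151, 3.138, -0.0]
ft_force: [-1.2, -0.5, 5.9]
finger_gap: 0.185
t 5.4 shift [ 0.5 -0.4  2.2] turn [-0.    0.   -0.03] j7 0.52
```

```bash
python3 -m pendant '[{"hand":-1,"xyz":[0,0,-30],"turn":[0,0,0]},{"hand":-1,"xyz":[0,0,-90],"turn":[0,0,0]},{"hand":-1,"xyz":[0,0,-150],"turn":[0,0,0]},{"hand":-1,"xyz":[0,0,-210],"turn":[0,0,0]},{"hand":-1,"xyz":[-15,0,-230],"turn":[0,0,0]}]'; python3 -c "
from h import *
big('wrist','pics/w5.png')
to(520,0,240,-95)"
```

```text
time_s: 6.02
ee_pos: [484.2, 279.2, 236.4]
tool_rot: [0.148, 3.133, 0.005]
ft_force: [0.9, -0.5, -0.2]
finger_gap: 0.191
t 6.075 shift [ -59.4 -274.    -3.3] turn [ 0.02  0.05 -1.06] j7 0.7
```

View pics/w5.png

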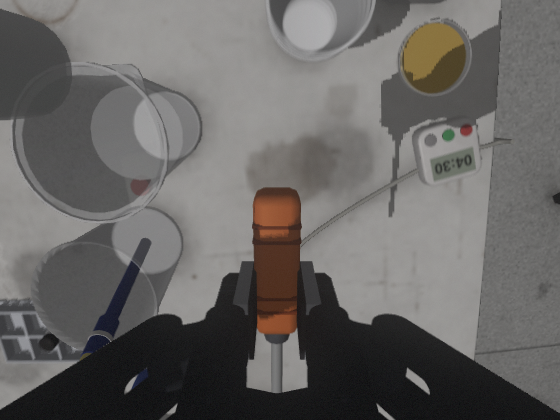

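```bash
python3 -m pendant '[{"hand":-1,"xyz":[-12,-55,0],"turn":[0,0,-0.2]},{"hand":-1,"xyz":[-24,-110,0],"turn":[0,0,-0.4]},{"hand":-1,"xyz":[-36,-165,0],"turn":[0,0,-0.6]},{"hand":-1,"xyz":[-48,-220,0],"turn":[0,0,-0.8]},{"hand":-1,"xyz":[-59,-274,0],"turn":[0,0,-1.0]}]'; python3 -c "
from h import *
to(445,-250,220,-110.7)"
```

```text
time_s: 6.7
ee_pos: [515.2, -2.6, 231.3]
tool_rot: [0.125, -3.138, 0.0]
ft_force: [1.2, 0.7, 0.1]
finger_gap: 0.189
t 6.7 shift [  89.6 -241.    11.4] turn [ 0.   -0.01 -1.61] j7 1.43
```

```bash
python3 -m pendant '[{"hand":-1,"xyz":[18,-48,0],"turn":[0,0,-0.4]},{"hand":-1,"xyz":[36,-96,0],"turn":[0,0,-0.8]},{"hand":-1,"xyz":[54,-144,0],"turn":[0,0,-1.2]},{"hand":-1,"xyz":[72,-192,0],"turn":[0,0,-1.6]},{"hand":-1,"xyz":[90,-241,0],"turn":[0,0,-1.6]}]'; python3 -c "
from h import *
to(383,-346,170,-110.7)"
```

```text
time_s: 7.32
ee_pos: [443.8, -249.2, 231.3]
tool_rot: [0.56, -3.09, -0.001]
ft_force: [0.5, -0.2, 0.2]
finger_gap: 0.19
t 7.325 shift [ 90.8 -69.4  61.3] turn [ 0.01 -0.   -0.02] j7 2.24
```

```bash
python3 -m pendant '[{"hand":-1,"xyz":[22,-18,15],"turn":[0,-1,0]},{"hand":-1,"xyz":[45,-35,30],"turn":[0,-2,0]},{"hand":-1,"xyz":[68,-52,45],"turn":[0,-3,0]},{"hand":-1,"xyz":[91,-69,75],"turn":[0,-4,0]},{"hand":-1,"xyz":[91,-69,82],"turn":[0,-4.6,0]}]'; python3 -m pendant '[{"hand":-1,"xyz":[0,0,0],"turn":[0,0,0]}]'; python3 -c "
from h import *
print(get_state()['joint_pos'].round(2))
big('wrist','pics/w6.png')
c=cam('wrist'); print(proj(c,[[525,-292,42]]))"
```

```text
time_s: 7.95
ee_pos: [385.8, -333.5, 148.2]
tool_rot: [-0.483, 2.607, 0.175]
ft_force: [-0.6, -0.6, -3.0]
finger_gap: 0.185
time_s: 8.07
ee_pos: [380.8, -336.2, 144.9]
tool_rot: [-0.463, 2.612, 0.183]
ft_force: [0.7, 0.1, -0.3]
finger_gap: 0.191
[ 1.72  0.65 -0.98  2.06  0.08  0.55  2.74]
[[258.44838313 275.35024469]]
```

View pics/w6.png

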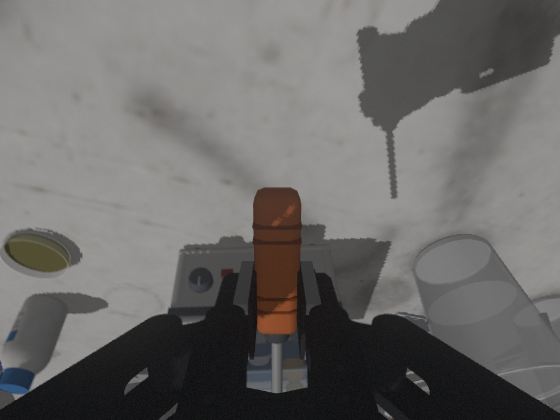

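```bash
python3 - <<'E'
from h import *
c=cam("wrist"); im=cv2.imread("pics/w6.png")
def w(p,L):
    L=np.atleast_2d(np.array(L,float)); cc,s=np.cos(p[2]),np.sin(p[2]); R=np.array([[cc,-s,0],[s,cc,0],[0,0,1]])
    return L@R.T+[p[0],p[1],0]
x0,y0,k=130,200,2.9
o=cv2.resize(im[200:400,130:400],None,fx=k,fy=k,interpolation=cv2.INTER_CUBIC); cv2.imwrite("pics/w6raw.png",o.copy())
p=(609,-260,.362)
def poly(L,col):
    q=((proj(c,w(p,L))-[x0,y0])*k).astype(int); cv2.polylines(o,[q],True,col,1)
poly([[-90,-75,0],[-90,75,0],[-90,75,76],[-90,-75,76]],(0,255,0))
t=np.linspace(0,6.28,40)
poly(np.c_[-101+0*t,-49+11.5*np.cos(t),45+11.5*np.sin(t)],(0,255,255))
poly(np.c_[-90+0*t,4.5*np.cos(t),42+4.5*np.sin(t)],(0,255,255))
poly([[-114,-20,81],[-91,-20,81],[-91,20,81],[-114,20,81]],(0,0,255))
cv2.imwrite("pics/w6ov.png",o)
E
```

```text
(no output)
```

View pics/w6ov.png

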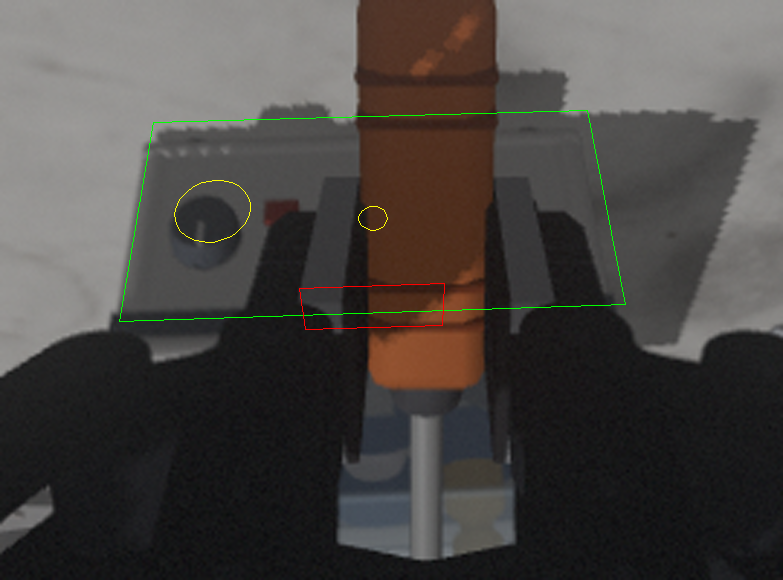

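View pics/w6raw.png

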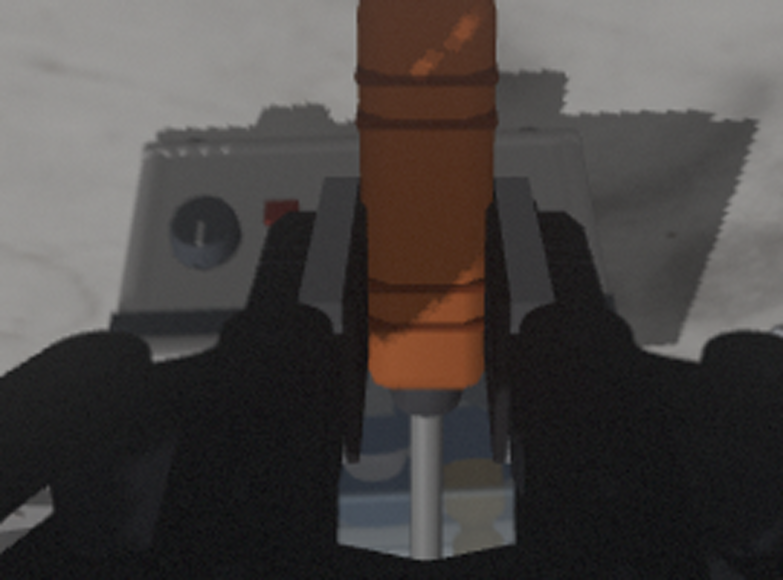

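```bash
cat >> h.py <<'E'
def w(p,L):
    L=np.atleast_2d(np.array(L,float)); cc,s=np.cos(p[2]),np.sin(p[2]); R=np.array([[cc,-s,0],[s,cc,0],[0,0,1]])
    return L@R.T+[p[0],p[1],0]
E
python3 - <<'E'
from h import *
c=cam("wrist"); print(get_state()['ee_pos'],get_state()['joint_vel'].round(3)); im=capture("wrist"); cv2.imwrite("pics/w7.png",im); print(get_state()['ee_pos'])
x0,y0,k=130,200,2.9
o=cv2.resize(im[200:400,130:400],None,fx=k,fy=k,interpolation=cv2.INTER_CUBIC)
p=(609,-260,.362)
def poly(L,col):
    q=((proj(c,w(p,L))-[x0,y0])*k).astype(int); cv2.polylines(o,[q],True,col,1)
poly([[-90,-75,0],[-90,75,0],[-90,75,76],[-90,-75,76]],(0,255,0))
t=np.linspace(0,6.28,40)
poly(np.c_[-101+0*t,-49+11.5*np.cos(t),45+11.5*np.sin(t)],(0,255,255))
poly(np.c_[-90+0*t,-49+11.5*np.cos(t),45+11.5*np.sin(t)],(0,255,255))
cv2.imwrite("pics/w7ov.png",o)
E
```

```text
[ 383.4884021  -334.29957921  146.71950471] [-0.119 -0.084 -0.014 -0.01  -0.022  0.004 -0.   ]
[ 385.50628856 -333.03014801  148.04197512]
```

View pics/w7ov.png

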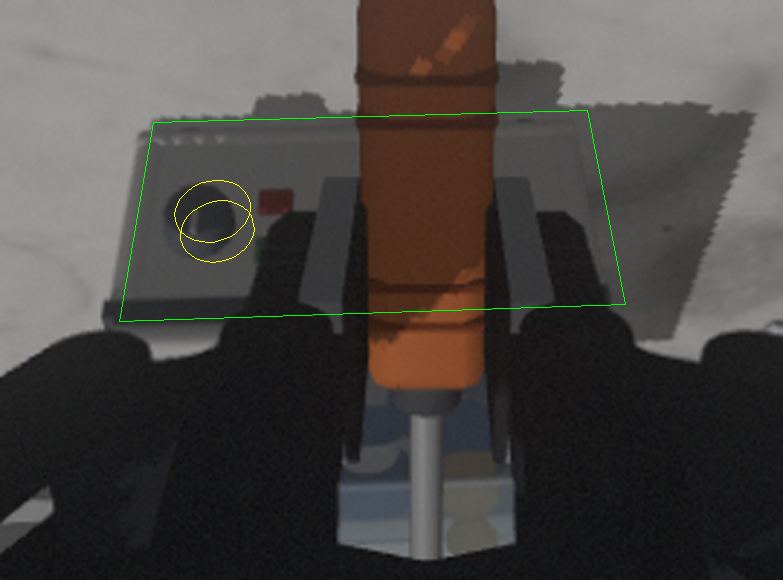

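```bash
python3 -c "
from h import *
to(387,-344,150,-110.7); print(get_state()['joint_pos'].round(2))"
```

```text
t 8.175 shift [  1.2 -10.7  -3.4] turn [0.25 2.85 0.01] j7 2.74
[ 1.7   0.65 -0.98  2.06  0.08  0.55  2.74]
```

```bash
python3 -m pendant '[{"hand":-1,"xyz":[0,-3,0],"turn":[0.1,1,0]},{"hand":-1,"xyz":[0,-6,0],"turn":[0.2,2,0]},{"hand":-1,"xyz":[1,-10,-3],"turn":[0.25,2.85,0]},{"hand":-1,"xyz":[1,-10,-3],"turn":[0.25,2.85,0]}]'; python3 -c "
from h import *
to(387,-344,150,-110.7); print(get_state()['joint_pos'].round(2))"
```

```text
time_s: 8.68
ee_pos: [395.3, -338.4, 153.8]
tool_rot: [-0.593, 3.081, -0.015]
ft_force: [-0.8, -0.4, 0.7]
finger_gap: 0.188
t 8.675 shift [ 9.8 -2.1  3.8] turn [-0.06  0.01  0.11] j7 2.24
[ 1.09  0.49 -0.6   1.93  0.37  0.83  2.24]
```

```bash
python3 -m pendant '[{"hand":-1,"xyz":[0,0,-50],"turn":[0,0,0]},{"hand":-1,"xyz":[-40,0,-100],"turn":[0,0,0.1]},{"hand":-1,"xyz":[-100,0,-110],"turn":[0,0,0.1]},{"hand":-1,"xyz":[-160,0,-110],"turn":[0,0,0.1]},{"hand":-1,"xyz":[-220,0,-110],"turn":[0,0,0.1]}]'; python3 -m pendant '[{"hand":-1,"xyz":[-45,0,0],"turn":[0,0,0]},{"hand":-1,"xyz":[-45,0,0],"turn":[0,0,0]},{"hand":-1,"xyz":[-45,0,0],"turn":[0,0,0]}]'; python3 - <<'E'
from h import *
s=get_state(); print(s['joint_pos'].round(2),np.abs(s['joint_vel']).max(),s['ee_pos'])
c=cam("wrist"); np.savez("c8.npz",*[np.array(a) for a in c]); im=capture("wrist"); cv2.imwrite("pics/w8.png",im); print(get_state()['ee_pos'])
E
```

```text
time_s: 9.3
ee_pos: [595.2, -262.4, 261.9]
tool_rot: [-0.546, 3.091, -0.008]
ft_force: [0.2, -0.1, 0.5]
finger_gap: 0.188
time_s: 9.68
ee_pos: [635.1, -248.5, 260.9]
tool_rot: [-0.546, 3.094, -0.007]
ft_force: [-0.2, -0.4, 0.1]
finger_gap: 0.188
[ 0.69  0.65 -0.63  1.39  0.39  1.23  1.95] 0.02896084567430777 [ 635.14166773 -248.471243    260.9203892 ]
[ 634.68588018 -249.41700872  260.95060908]
```

View pics/w8.png

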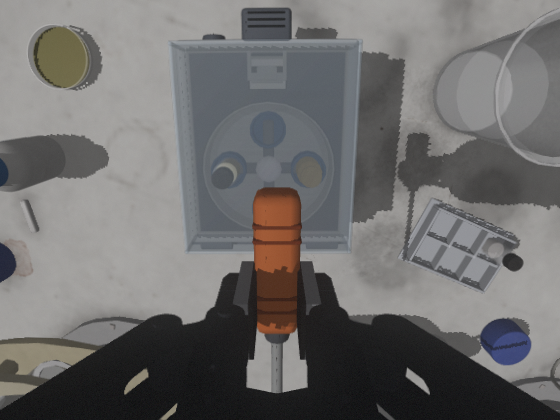

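The grip tab shows at the top, (242–291, 8–40). The hub is at (268,168), the vial at (222,174) and the plug at (309,170). The tray is at (462,245) with its vial at about (500,255).

```bash
python3 - <<'E'
from h import *
from scipy.optimize import least_squares
z=np.load("c8.npz"); c=[z[f'arr_{i}'] for i in range(4)]
im=cv2.imread("pics/w8.png"); 
loc=np.array([[18,0,78],[18,36,80],[-18,0,80],[18,-36,80],[-114,20,86],[-114,-20,86]],float)
px=np.array([[268,168],[309,168],[268,131],[228,170],[290,9],[243,9]],float)
r=least_squares(lambda p:(proj(c,w(p,loc))-px).ravel(),[609,-260,0.36],loss='soft_l1'); p=r.x
print(p,(proj(c,w(p,loc))-px).round(1).tolist())
x0,y0,k=150,0,2.8
o=cv2.resize(im[0:210,150:380],None,fx=k,fy=k,interpolation=cv2.INTER_CUBIC); cv2.imwrite("pics/w8c.png",o)
def poly(L,col):
    q=((proj(c,w(p,L))-[x0,y0])*k).astype(int); cv2.polylines(o,[q],True,col,1)
t=np.linspace(0,6.28,40)
for a,b in[(54,0),(-18,0),(18,36),(18,-36)]: poly(np.c_[a+13.5*np.cos(t),b+13.5*np.sin(t),80+0*t],(0,255,255))
poly([[-114,-20,86],[-91,-20,86],[-91,20,86],[-114,20,86]],(0,0,255))
poly([[-90,-75,76],[90,-75,76],[90,75,76],[-90,75,76]],(0,255,0))
poly(np.c_[-101+0*t,-49+11.5*np.cos(t),45+11.5*np.sin(t)],(255,255,255))
cv2.imwrite("pics/w8ov.png",o)
E
```

```text
[ 6.07801870e+02 -2.66928099e+02  3.54511448e-01] [[0.4, 2.9], [-0.5, 3.2], [-0.1, -0.6], [0.2, 1.4], [1.9, -1.8], [-2.0, -1.4]]
```

View pics/w8ov.png

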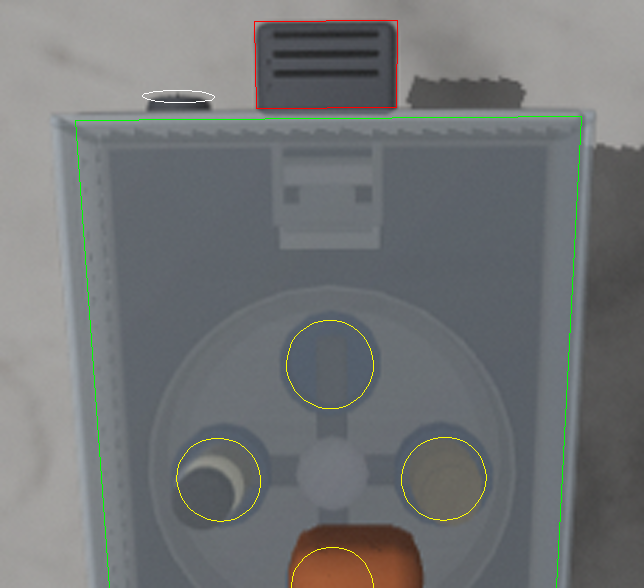

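```bash
python3 -c "
from h import *
to(383,-349.7,200,-110.45)"
```

```text
t 9.725 shift [270.7  -8.2  61.2] turn [-0.03 -0.01 -0.05] j7 1.95
```

```bash
python3 -m pendant '[{"hand":-1,"xyz":[55,-2,0],"turn":[0,0,-0.05]},{"hand":-1,"xyz":[110,-4,0],"turn":[0,0,-0.05]},{"hand":-1,"xyz":[165,-6,0],"turn":[0,0,-0.05]},{"hand":-1,"xyz":[220,-8,20],"turn":[0,0,-0.05]},{"hand":-1,"xyz":[271,-8,50],"turn":[0,0,-0.05]}]'; python3 -m pendant '[{"hand":-1,"xyz":[0,0,50],"turn":[0,0,0]},{"hand":-1,"xyz":[0,0,100],"turn":[0,0,0]},{"hand":-1,"xyz":[0,0,145],"turn":[0,0,0]},{"hand":-1,"xyz":[0,0,145],"turn":[0,0,0]}]';python3 -c "
from h import *
to(383,-349.7,35.7,-110.45);print(get_state()['joint_pos'].round(2))"
```

```text
time_s: 10.35
ee_pos: [380.6, -351.2, 211.3]
tool_rot: [-0.552, 3.092, -0.012]
ft_force: [0.5, -0.9, -0.5]
finger_gap: 0.186
time_s: 10.85
ee_pos: [380.4, -348.8, 63.8]
tool_rot: [0.554, -3.088, -0.0]
ft_force: [-0.1, -0.2, 0.7]
finger_gap: 0.182
t 10.85 shift [-2.2 -1.7 28.1] turn [ 0.   -0.02 -0.01] j7 2.15
[ 1.06  0.63 -0.52  1.97  0.5   0.67  2.15]
```

Configuration is fine. Drop to the hole height and look.

```bash
python3 -m pendant '[{"hand":-1,"xyz":[-2,-2,28],"turn":[0,0,0]},{"hand":-1,"xyz":[-2,-2,28],"turn":[0,0,0]},{"hand":-1,"xyz":[-2,-2,28],"turn":[0,0,0]}]';python3 -c "
from h import *
to(383,-349.7,35.7,-110.45)
for n in('scene','side','wrist'): big(n,f'pics/{n}9.png')
to(383,-349.7,35.7,-110.45)
im=[cv2.imread(f'pics/{n}9.png') for n in('scene','side')]
cv2.imwrite('pics/ss9.png',np.hstack([cv2.resize(im[0][120:230,150:280],(390,330)),cv2.resize(im[1][80:190,150:280],(390,330))]))
"
```

```text
time_s: 11.22
ee_pos: [386.8, -352.0, 39.7]
tool_rot: [-0.556, 3.09, -0.01]
ft_force: [0.3, 0.8, -0.5]
finger_gap: 0.191
t 11.225 shift [2.8 3.5 3.9] turn [-0.04  0.   -0.01] j7 2.11
t 11.375 shift [2.8 3.3 3.4] turn [-0.03  0.   -0.  ] j7 2.11
```

View pics/ss9.png

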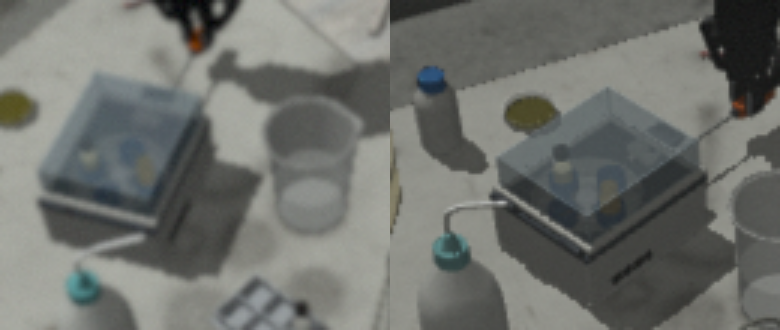

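View pics/wrist9.png

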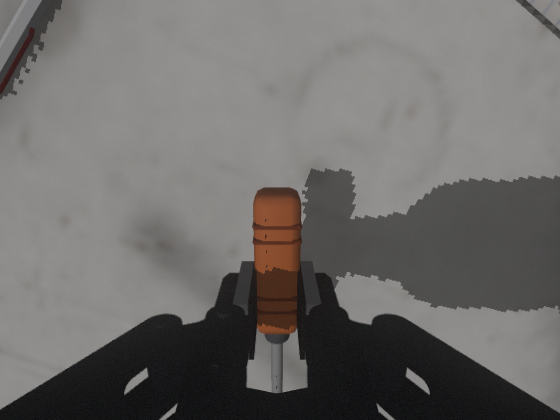

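```bash
python3 -m pendant '[{"hand":-1,"xyz":[0,3.4,3.6],"turn":[-0.03,0,0]},{"hand":-1,"xyz":[0,3.4,3.6],"turn":[-0.03,0,0]}]';python3 -c "
from h import *
to(383,-349.7,35.7,-110.45)"; python3 -m pendant '[{"hand":-1,"xyz":[0,0,0],"turn":[0,0,0]}]';python3 -c "
from h import *
to(383,-349.7,35.7,-110.45)"
```

```text
time_s: 11.62
ee_pos: [384.7, -347.6, 33.9]
tool_rot: [0.557, -3.091, -0.003]
ft_force: [-0.6, 0.3, -1.0]
finger_gap: 0.189
t 11.625 shift [ 2.4 -1.3 -1.8] turn [ 0.01 -0.   -0.  ] j7 2.11
time_s: 11.75
ee_pos: [385.0, -347.9, 34.0]
tool_rot: [0.557, -3.091, -0.002]
ft_force: [0.3, -1.1, -1.1]
finger_gap: 0.189
t 11.75 shift [ 2.5 -1.  -1.7] turn [ 0.01 -0.   -0.  ] j7 2.11
```

```bash
python3 -m pendant '[{"hand":-1,"xyz":[-15,-1,-1.7],"turn":[0,0,0]},{"hand":-1,"xyz":[-34,-1,-1.7],"turn":[0,0,0]},{"hand":-1,"xyz":[-34,-1,-1.7],"turn":[0,0,0]}]';python3 -c "
from h import *
to(526.4-.937*112,-296.2-.3495*112,35.7,-110.45)"
```

```text
time_s: 12.12
ee_pos: [420.3, -335.5, 36.1]
tool_rot: [-0.562, 3.089, 0.002]
ft_force: [-0.3, 1.6, -0.7]
finger_gap: 0.184
t 12.125 shift [-1.1 -0.3  0.4] turn [0.   0.01 0.02] j7 2.07
```

```bash
python3 -m pendant '[{"hand":-1,"xyz":[-4,0,0],"turn":[0,0,0]},{"hand":-1,"xyz":[-8,0,0],"turn":[0,0,0]},{"hand":-1,"xyz":[-12,0,0],"turn":[0,0,0]},{"hand":-1,"xyz":[-12,0,0],"turn":[0,0,0]}]';python3 -c "
from h import *
to(526.4-.937*101,-296.2-.3495*101,35.7,-110.45)"
```

```text
time_s: 12.62
ee_pos: [428.8, -332.7, 35.7]
tool_rot: [0.557, -3.091, -0.002]
ft_force: [-0.9, -1.4, -0.6]
finger_gap: 0.19
t 12.625 shift [-3.2  0.1  0. ] turn [ 0.01 -0.   -0.  ] j7 2.06
```

```bash
python3 -m pendant '[{"hand":-1,"xyz":[-4,0,0],"turn":[0,0,0]},{"hand":-1,"xyz":[-8,0,0],"turn":[0,0,0]},{"hand":-1,"xyz":[-8,0,0],"turn":[0,0,0]}]';python3 -c "
from h import *
to(526.4-.937*101,-296.2-.3495*101,35.7,-110.45)"
```

```text
time_s: 13.0
ee_pos: [436.5, -329.8, 35.8]
tool_rot: [0.558, -3.091, -0.002]
ft_force: [0.7, 0.7, -0.8]
finger_gap: 0.189
t 13.0 shift [5.1 0.1 0.1] turn [ 0.01 -0.    0.  ] j7 2.05
```

```bash
python3 -m pendant '[{"hand":-1,"xyz":[-4,0,0],"turn":[0,0,0]},{"hand":-1,"xyz":[-8,0,0],"turn":[0,0,0]},{"hand":-1,"xyz":[-8,0,0],"turn":[0,0,0]}]';python3 -c "
from h import *
to(526.4-.937*88,-296.2-.3495*88,35.7,-110.45)"
```

```text
time_s: 13.38
ee_pos: [442.4, -327.7, 35.4]
tool_rot: [0.556, -3.089, -0.002]
ft_force: [-4.6, -1.5, -0.0]
finger_gap: 0.187
t 13.375 shift [-1.7  0.1 -0.3] turn [ 0.01 -0.02 -0.01] j7 2.04
```

```bash
python3 -m pendant '[{"hand":-1,"xyz":[-4,0,0],"turn":[0,0,0]},{"hand":-1,"xyz":[-7,0,0],"turn":[0,0,0]},{"hand":-1,"xyz":[-7,0,0],"turn":[0,0,0]}]';python3 -c "
from h import *
big('side','pics/side10.png',(150,60,300,200),4)
to(526.4-.937*82,-296.2-.3495*82,35.7,-110.45)"
```

```text
time_s: 13.75
ee_pos: [447.3, -325.8, 35.1]
tool_rot: [0.554, -3.087, -0.002]
ft_force: [-7.3, -2.4, 0.5]
finger_gap: 0.186
t 13.8 shift [-2.6  0.  -0.7] turn [ 0.01 -0.03 -0.01] j7 2.03
```

View pics/side10.png

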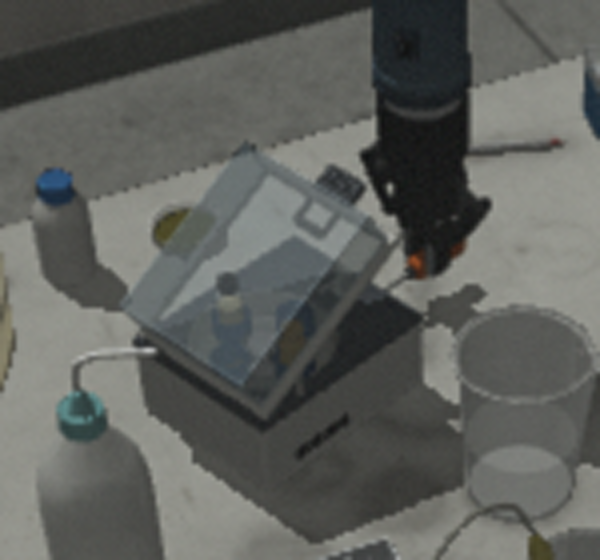

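Lid is ajar (tab at about (343,180) in the crop). Now I'll draw the pin straight out and lay it down in front.

```bash
python3 -m pendant '[{"hand":-1,"xyz":[15,0,0],"turn":[0,0,0]},{"hand":-1,"xyz":[35,0,0],"turn":[0,0,0]},{"hand":-1,"xyz":[55,0,0],"turn":[0,0,0]},{"hand":-1,"xyz":[65,0,8],"turn":[0,0,0]},{"hand":-1,"xyz":[65,0,22],"turn":[0,0,0]}]';python3 -m pendant '[{"hand":-1,"xyz":[0,0,4],"turn":[0,0,0]},{"hand":-1,"xyz":[0,0,4],"turn":[0,0,0]}]'; python3 -c "
from h import *
to(385,-349,2.7,-110.45)"
```

```text
time_s: 14.42
ee_pos: [388.5, -348.3, 13.3]
tool_rot: [0.554, -3.092, -0.001]
ft_force: [-1.0, -0.1, -1.3]
finger_gap: 0.186
time_s: 14.68
ee_pos: [389.7, -346.7, 9.2]
tool_rot: [0.559, -3.091, -0.003]
ft_force: [-0.3, -0.1, -0.3]
finger_gap: 0.186
t 14.675 shift [ 5.2 -0.5  6.5] turn [ 0.01 -0.    0.  ] j7 2.08
```

```bash
python3 -m pendant '[{"hand":-1,"xyz":[0,0,4],"turn":[0,0,0]},{"hand":-1,"xyz":[0,0,6],"turn":[0,0,0]},{"hand":-1,"xyz":[0,0,6],"turn":[0,0,0]}]'; python3 -c "
from h import *
to(385,-349,2.7,-110.45)"
```

```text
time_s: 15.05
ee_pos: [389.1, -347.4, 3.7]
tool_rot: [0.557, -3.091, -0.002]
ft_force: [0.1, -0.8, -0.5]
finger_gap: 0.187
t 15.05 shift [ 4.4 -0.   1. ] turn [ 0.01 -0.   -0.  ] j7 2.07
```

```bash
python3 -m pendant '[{"hand":-1,"xyz":[0,0,1],"turn":[0,0,0]},{"hand":0,"xyz":[0,0,1],"turn":[0,0,0]},{"hand":0,"xyz":[0,0,1],"turn":[0,0,0]},{"hand":0,"xyz":[0,0,1],"turn":[0,0,0]}]';python3 -m pendant '[{"hand":0.3,"xyz":[0,0,-30],"turn":[0,0,0]},{"hand":0.6,"xyz":[0,0,-90],"turn":[0,0,0]},{"hand":0.6,"xyz":[0,0,-150],"turn":[0,0,0]},{"hand":0.6,"xyz":[0,0,-210],"turn":[0,0,0]},{"hand":0.6,"xyz":[0,0,-230],"turn":[0,0,0]}]'; python3 - <<'E'
from h import *
s=get_state(); print(s['ee_pos'],s['joint_pos'].round(2))
c=cam("wrist"); np.savez("c11.npz",*[np.array(a) for a in c]); im=capture("wrist"); cv2.imwrite("pics/w11.png",im)
big('side','pics/side11.png',(150,60,350,200),4)
E
```

```text
time_s: 15.55
ee_pos: [389.2, -347.6, 2.8]
tool_rot: [0.557, -3.091, -0.001]
ft_force: [-0.1, -0.6, -0.4]
finger_gap: 0.499
time_s: 16.18
ee_pos: [390.9, -348.6, 236.6]
tool_rot: [-0.556, 3.089, -0.006]
ft_force: [0.3, -0.0, -0.3]
finger_gap: 0.798
[ 390.87432312 -348.61974986  236.63526202] [ 1.19  0.39 -0.68  1.84  0.29  1.01  2.31]
```

View pics/w11.png

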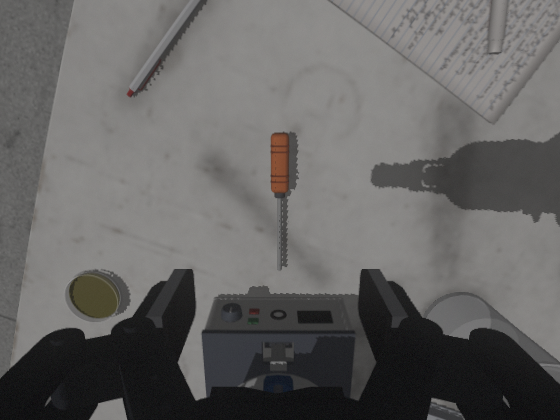

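View pics/side11.png

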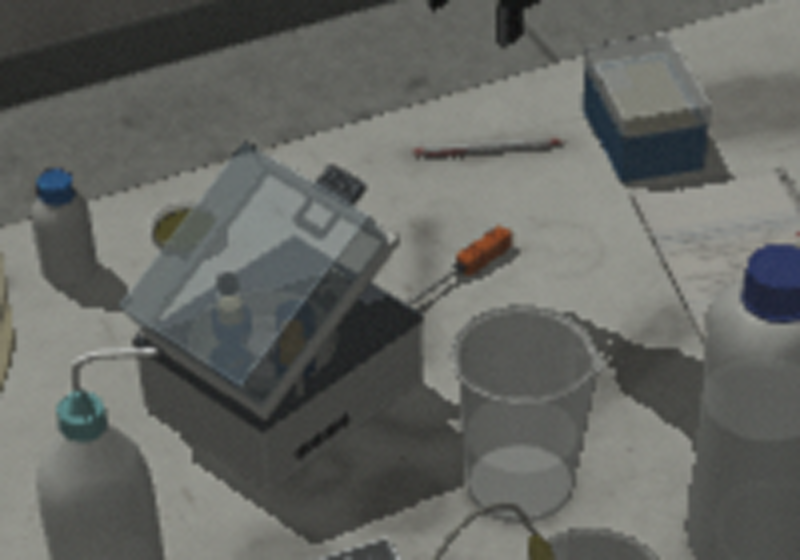

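The pin lies flat in front with its grip at (280,163) and tip at (279,268) in the wrist view. The release hole is visible at (279,314), clear of the pin. Next I'll get the lid angle from the side view.

```bash
python3 - <<'E'
from h import *
p=(609.5,-265.2,.357)
c=cam('side')
def lip(th,r=192,n=4): return [86-r*np.cos(th)+n*np.sin(th),0,77.5+r*np.sin(th)+n*np.cos(th)]
for th in(.4,.45,.5,.55,.6): print(th,proj(c,w(p,lip(th)))[0].round(1),w(p,lip(th))[0].round(1))
for th in (.7,.9,1.1,1.3,1.5,1.6): print(th,w(p,lip(th))[0].round(0))
P=w(p,lip(.5))[0]
to(P[0],P[1],P[2]+60,-110.45)
# tray: 
z=np.load("c8.npz"); c8=[z[f'arr_{i}'] for i in range(4)]
E
```

```text
0.4 [238.3 108.9] [ 525.8 -296.4  156. ]
0.45 [237.3 107.3] [ 529.7 -295.   164.6]
0.5 [236.1 105.7] [ 534.  -293.4  173.1]
0.55 [234.9 104.3] [ 538.7 -291.6  181.3]
0.6 [233.6 103. ] [ 543.7 -289.7  189.2]
0.7 [ 555. -286.  204.]
0.9 [ 581. -276.  230.]
1.1 [ 612. -264.  250.]
1.3 [ 646. -252.  264.]
1.5 [ 681. -238.  269.]
1.6 [ 699. -232.  269.]
t 16.275 shift [-153.7    1.9    2.4] turn [-0.02  0.01 -0.  ] j7 2.31
```

```bash
python3 -m pendant '[{"hand":0.5,"xyz":[-50,0,0],"turn":[0,0,0]},{"hand":0.5,"xyz":[-100,1,0],"turn":[0,0,0]},{"hand":0.5,"xyz":[-153,2,0],"turn":[0,0,0]},{"hand":0.5,"xyz":[-153,2,0],"turn":[0,0,0]}]' 30;python3 - <<'E'
from h import *
to(533,-294,168,-110.45)
c=cam("wrist"); im=capture("wrist"); cv2.imwrite("pics/w12.png",im)
p=(609.5,-265.2,.357)
def L(th,r,y,n): return [86-r*np.cos(th)+n*np.sin(th),y,77.5+r*np.sin(th)+n*np.cos(th)]
for th in(.5,.55): print(proj(c,w(p,[L(th,200,-20,8),L(th,200,20,8),L(th,178,0,8)])).round(1).tolist())
E
```

```text
time_s: 16.77
ee_pos: [535.2, -288.0, 231.0]
tool_rot: [-0.567, 3.089, 0.007]
ft_force: [-0.3, -0.6, -0.2]
finger_gap: 0.749
t 16.775 shift [ 4.2 -5.1 63. ] turn [0.03 0.01 0.04] j7 2.06
[[231.5, 225.2], [303.1, 225.6], [267.7, 249.9]]
[[230.0, 239.7], [303.9, 240.1], [267.4, 262.5]]
```

View pics/w12.png

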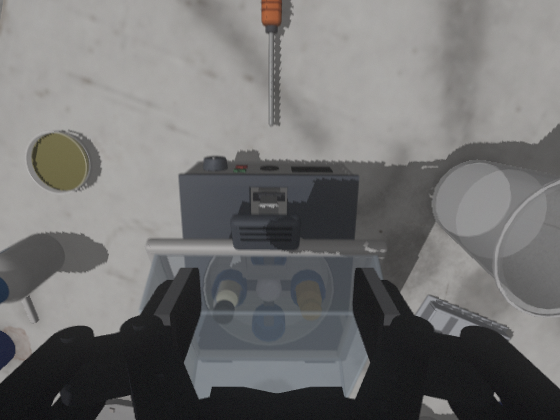

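```bash
python3 - <<'E'
from h import *
c=cam("wrist")
p=(609.5,-265.2,.357)
def L(th,r,y,n): return [86-r*np.cos(th)+n*np.sin(th),y,77.5+r*np.sin(th)+n*np.cos(th)]
for th in(.38,.42,.46): print(th,proj(c,w(p,[L(th,200,-20,8),L(th,200,20,8),L(th,178,0,8)])).round(1).tolist(),w(p,L(th,192,0,4)).round(1))
print(get_state()['ee_pos'])
E
```

```text
0.38 [[237.1, 201.5], [302.9, 201.7], [270.2, 228.8]] [[ 524.4 -296.9  152.4]]
0.42 [[236.0, 210.3], [303.7, 210.5], [270.1, 236.8]] [[ 527.3 -295.8  159.4]]
0.46 [[235.0, 220.1], [304.4, 220.3], [270.0, 245.5]] [[ 530.5 -294.6  166.3]]
[ 532.78650807 -290.24545611  230.78924503]
```

```bash
python3 -c "
from h import *
to(526.6,-297.6,154,-110.45)"; python3 -m pendant '[{"hand":0.5,"xyz":[8,-4,30],"turn":[0,0,0]},{"hand":0.5,"xyz":[8,-4,65],"turn":[0,0,0]},{"hand":0.5,"xyz":[8,-4,65],"turn":[0,0,0]}]' 30;python3 - <<'E'
from h import *
to(526.6,-297.6,154,-110.45)
c=cam("wrist"); im=capture("wrist"); cv2.imwrite("pics/w13.png",im)
E
```

```text
t 16.825 shift [ 8.3 -5.  76.8] turn [ 0.02 -0.01  0.02] j7 2.06
time_s: 17.2
ee_pos: [522.1, -299.2, 164.4]
tool_rot: [0.553, -3.085, -0.007]
ft_force: [-0.3, 0.2, 0.5]
finger_gap: 0.752
t 17.2 shift [-4.8 -0.1 10.4] turn [ 0.03 -0.03 -0.01] j7 2.03
```

View pics/w13.png

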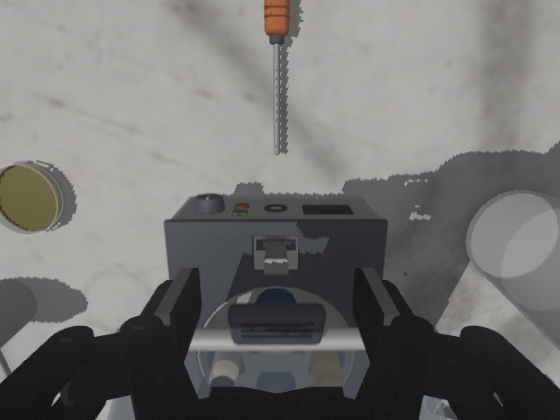

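```bash
python3 - <<'E'
from h import *
c=cam("wrist"); print(get_state()['ee_pos'])
p=(609.5,-265.2,.357)
def L(th,r,y,n): return [86-r*np.cos(th)+n*np.sin(th),y,77.5+r*np.sin(th)+n*np.cos(th)]
for th in(.4,.44,.48,.52,.56): print(th,proj(c,w(p,[L(th,200,-20,8.5),L(th,200,20,8.5),L(th,178,0,8.5),L(th,200,0,-.5)])).round(1).tolist(),w(p,L(th,192,0,4)).round(1))
print(proj(c,w(p,[[-90,0,42],[-101,-49,45]])))
im=cv2.imread("pics/w13.png"); cv2.imwrite("pics/w13c.png",cv2.resize(im[180:400,150:400],None,fx=3,fy=3))
E
```

```text
[ 523.99557632 -299.338125    166.5251055 ]
0.4 [[234.8, 272.2], [325.7, 272.0], [280.0, 302.4], [280.1, 257.1]] [[ 525.8 -296.4  156. ]]
0.44 [[233.4, 287.4], [327.5, 287.2], [280.1, 315.7], [280.3, 270.6]] [[ 528.9 -295.3  162.9]]
0.48 [[231.9, 304.1], [329.4, 303.9], [280.3, 330.0], [280.4, 285.6]] [[ 532.2 -294.   169.7]]
0.52 [[230.3, 322.4], [331.4, 322.2], [280.4, 345.4], [280.6, 302.1]] [[ 535.8 -292.7  176.4]]
0.56 [[228.8, 342.4], [333.3, 342.1], [280.6, 361.9], [280.8, 320.2]] [[ 539.7 -291.3  182.9]]
[[278.29155729 206.47170564]
 [212.52312587 193.50396387]]
```

View pics/w13c.png

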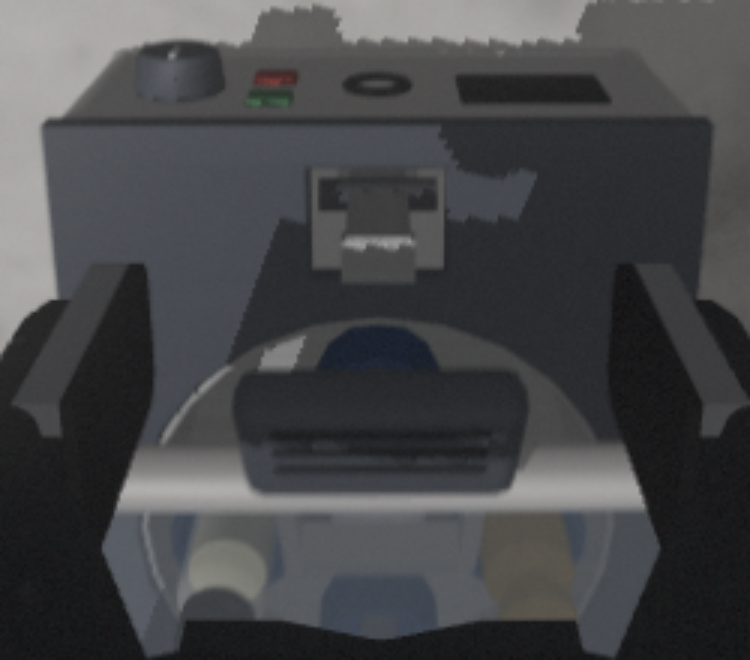

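```bash
python3 -c "
from h import *
to(534,-294,167.4,-110.45)"
```

```text
t 17.25 shift [-11.2   1.5  -0.9] turn [ 0.02 -0.02 -0.01] j7 2.03
```

```bash
python3 -m pendant '[{"hand":0.5,"xyz":[-6,0,0],"turn":[0,0,0]},{"hand":0.5,"xyz":[-11,1,0],"turn":[0,0,0]},{"hand":0.5,"xyz":[-11,1,0],"turn":[0,0,0]}]';python3 - <<'E'
from h import *
to(534,-294,167.4,-110.45)
im=capture("wrist"); cv2.imwrite("pics/w14.png",im[180:400,150:400])
E
```

```text
time_s: 17.62
ee_pos: [536.9, -293.6, 168.5]
tool_rot: [-0.558, 3.091, 0.001]
ft_force: [0.1, -0.5, -0.4]
finger_gap: 0.753
t 17.625 shift [2.8 0.7 1.1] turn [0. 0. 0.] j7 2.02
```

View pics/w14.png

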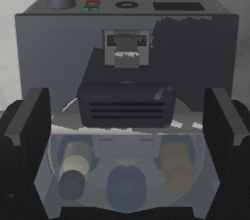

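```bash
python3 -m pendant '[{"hand":-1,"xyz":[2,0,1],"turn":[0,0,0]},{"hand":-1,"xyz":[2,0,1],"turn":[0,0,0]},{"hand":-1,"xyz":[2,0,1],"turn":[0,0,0]},{"hand":-1,"xyz":[2,0,1],"turn":[0,0,0]}]' 30; python3 -c "
from h import *
s=get_state(); print(s['ft_force'],s['ee_pos'],s['finger_gap'])
th0=.52; u=s['ee_pos']
for th in (.62,.72,.85,.98,1.1,1.22,1.34,1.46,1.56):
  f=lambda t:np.array([192*np.cos(t)-4*np.sin(t),192*np.sin(t)+4*np.cos(t)])
  d=f(th)-f(th0); print(th,'toolx',d[0].round(0),'toolz',-d[1].round(0))
"
```

```text
time_s: 18.18
ee_pos: [533.3, -295.1, 166.4]
tool_rot: [0.556, -3.09, -0.002]
ft_force: [-2.9, 0.8, 0.7]
finger_gap: 0.458
[-2.88837513  0.81626792  0.67264344] [ 533.26294393 -295.12066426  166.4494385 ] 0.4580571429696613
0.62 toolx -11.0 toolz -16.0
0.72 toolx -23.0 toolz -31.0
0.85 toolx -41.0 toolz -48.0
0.98 toolx -61.0 toolz -63.0
1.1 toolx -81.0 toolz -74.0
1.22 toolx -102.0 toolz -83.0
1.34 toolx -125.0 toolz -89.0
1.46 toolx -147.0 toolz -92.0
1.56 toolx -167.0 toolz -93.0
```

```bash
python3 -m pendant '[{"hand":-1,"xyz":[-8,0,-12],"turn":[0,0,0]},{"hand":-1,"xyz":[-20,0,-27],"turn":[0,0,0]},{"hand":-1,"xyz":[-33,0,-41],"turn":[0,0,0]},{"hand":-1,"xyz":[-47,0,-53],"turn":[0,0,0]},{"hand":-1,"xyz":[-61,0,-63],"turn":[0,0,0]}]' 30; python3 -c "
from h import *
big('side','pics/side15.png',(150,40,350,180),4)
to(533.3+61*.937,-295.1+61*.3495,166.4+63,-110.45)"
```

```text
time_s: 18.8
ee_pos: [593.2, -272.8, 231.0]
tool_rot: [-0.558, 3.09, 0.001]
ft_force: [2.5, -1.6, -5.7]
finger_gap: 0.453
t 18.85 shift [5.5 0.  3. ] turn [-0.01  0.03  0.01] j7 2.0
```

View pics/side15.png

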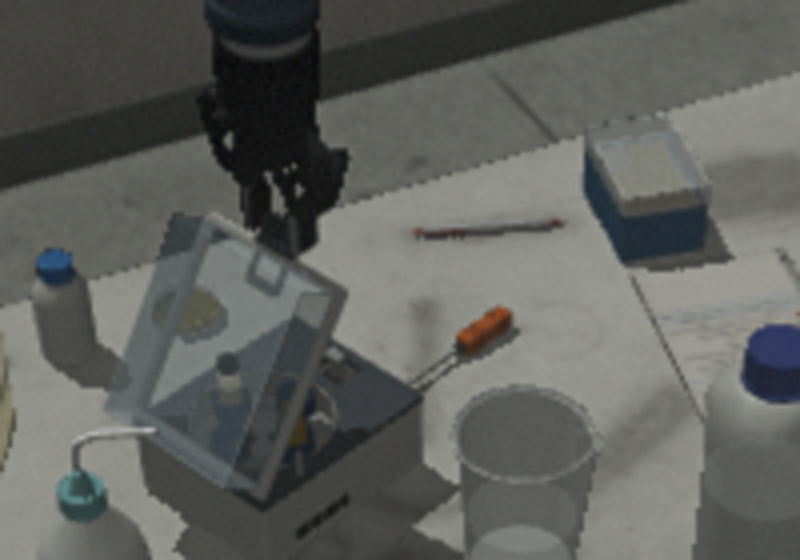

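```bash
python3 -m pendant '[{"hand":-1,"xyz":[-18,0,-10],"turn":[0,0,0]},{"hand":-1,"xyz":[-38,0,-19],"turn":[0,0,0]},{"hand":-1,"xyz":[-58,0,-25],"turn":[0,0,0]},{"hand":-1,"xyz":[-78,0,-28],"turn":[0,0,0]},{"hand":-1,"xyz":[-98,0,-29],"turn":[0,0,0]}]' 30; python3 -m pendant '[{"hand":-1,"xyz":[-8,0,0],"turn":[0,0,0]},{"hand":-1,"xyz":[-8,0,0],"turn":[0,0,0]}]'; python3 -c "
from h import *
big('side','pics/side16.png',(150,20,350,160),4)
"
```

```text
time_s: 19.48
ee_pos: [684.6, -238.9, 260.9]
tool_rot: [-0.557, 3.09, 0.0]
ft_force: [-1.9, -0.2, 2.8]
finger_gap: 0.455
time_s: 19.73
ee_pos: [692.5, -236.0, 260.9]
tool_rot: [-0.557, 3.088, -0.0]
ft_force: [0.2, 0.2, 5.7]
finger_gap: 0.453
```

View pics/side16.png

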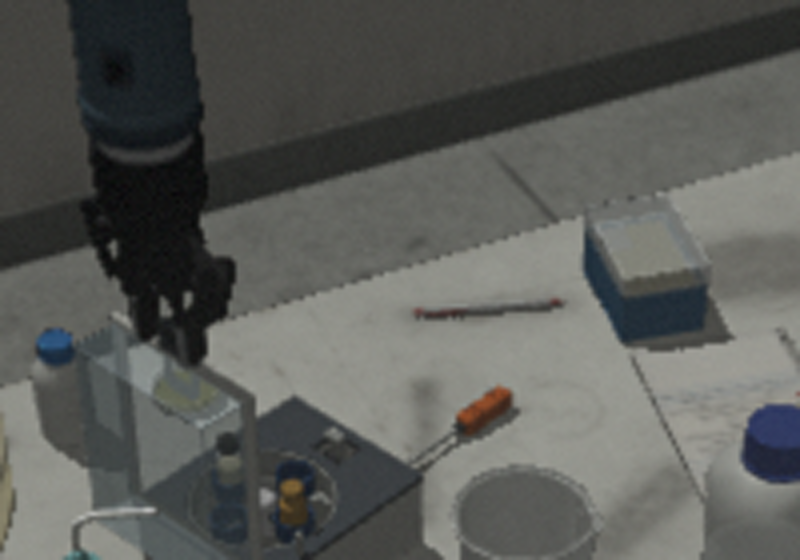

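```bash
python3 -m pendant '[{"hand":-1,"xyz":[-10,0,1],"turn":[0,0,0]},{"hand":-1,"xyz":[-15,0,2],"turn":[0,0,0]},{"hand":0.3,"xyz":[-15,0,2],"turn":[0,0,0]},{"hand":0.3,"xyz":[-15,0,2],"turn":[0,0,0]},{"hand":0.3,"xyz":[-15,0,0],"turn":[0,0,0]}]'; python3 -m pendant '[{"hand":0.3,"xyz":[0,0,-20],"turn":[0,0,0]},{"hand":0.3,"xyz":[0,0,-60],"turn":[0,0,0]},{"hand":0.3,"xyz":[30,0,-70],"turn":[0,0,0]},{"hand":0.3,"xyz":[30,0,-70],"turn":[0,0,0]}]'; python3 - <<'E'
from h import *
s=get_state(); print(s['ee_pos'],s['joint_pos'].round(2))
c=cam("wrist"); np.savez("c17.npz",*[np.array(a) for a in c]); im=capture("wrist"); cv2.imwrite("pics/w17.png",im); print(get_state()['ee_pos'])
big('side','pics/side17.png',(150,20,350,160),4)
for k in('sample_vial','vial_tray','other_vial'):
  for r in trace(k,'wrist')[:2]: print(k,r['conf'],r['xy'])
E
```

```text
time_s: 20.4
ee_pos: [704.3, -231.4, 258.2]
tool_rot: [0.557, -3.09, -0.003]
ft_force: [-0.1, -0.7, -0.1]
finger_gap: 0.653
time_s: 20.9
ee_pos: [676.2, -243.8, 331.8]
tool_rot: [-0.553, 3.091, -0.003]
ft_force: [-0.1, 0.7, -0.7]
finger_gap: 0.652
[ 676.18068429 -243.84586201  331.84332302] [ 0.64  0.67 -0.64  1.17  0.39  1.41  1.97]
[ 676.54849701 -242.83566648  330.49339529]
vial_tray 0.64 [438.6, 197.0]
other_vial 0.59 [481.3, 202.9]
```

View pics/w17.png

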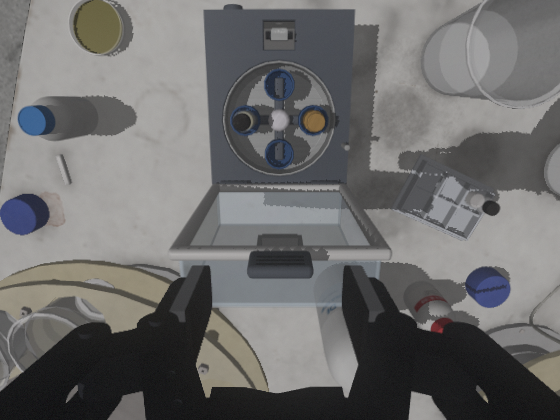

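View pics/side17.png

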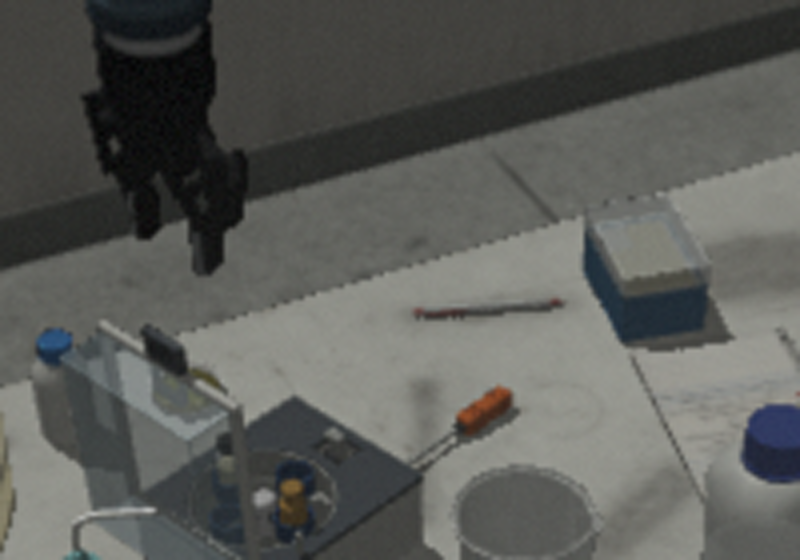

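```bash
python3 - <<'E'
from h import *
z=np.load("c17.npz"); c=[z[f'arr_{i}'] for i in range(4)]
print('vialcap',onz(c,[(245.5,119.5)],117),'plug',onz(c,[(314,120)],109),'hub',onz(c,[(280,119.5)],78))
p=(609.5,-265.2,.357)
print('model vial',w(p,[[18,-36,117],[18,36,109]]),proj(c,w(p,[[18,-36,117],[18,0,78]])))
im=cv2.imread("pics/w17.png"); cv2.imwrite("pics/w17a.png",cv2.resize(im[60:190,200:360],None,fx=4,fy=4,interpolation=cv2.INTER_CUBIC)); cv2.imwrite("pics/w17b.png",cv2.resize(im[140:250,380:520],None,fx=5,fy=5,interpolation=cv2.INTER_CUBIC))
E
```

```text
vialcap [[ 632.9811342  -291.53877493  117.        ]] plug [[ 610.88897221 -229.38694266  109.        ]] hub [[ 623.43440365 -259.80752384   78.        ]]
model vial [[ 638.94582842 -292.63981029  117.        ]
 [ 613.78435117 -225.17945109  109.        ]] [[242.38000366 125.08931969]
 [279.82621379 122.46308365]]
```

View pics/w17a.png

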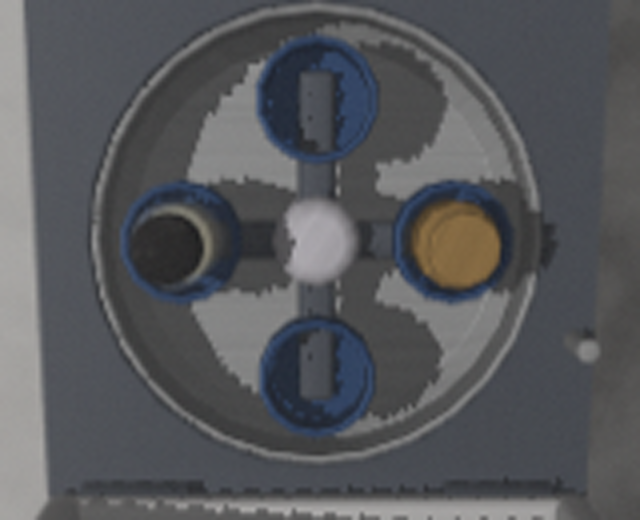

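View pics/w17b.png

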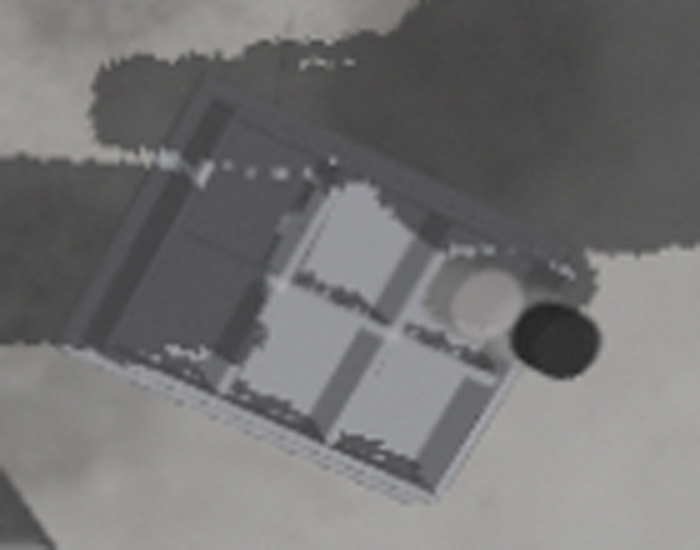

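```bash
python3 - <<'E'
from h import *
z=np.load("c17.npz"); c=[z[f'arr_{i}'] for i in range(4)]
f=lambda u,v:(380+u/5,140+v/5)
print('vial',onz(c,[(242,122.2)],117),'plug',onz(c,[(314.2,121.2)],109),'hub',onz(c,[(279.8,120.2)],78))
pts=[f(285,275),f(390,330),f(497,377),f(337,302),f(330,180),f(440,240),f(225,385),f(330,440)]
P=onz(c,pts,20); print(P[:,:2].round(1).tolist())
print(np.linalg.norm(P[1]-P[0]),np.degrees(np.arctan2(*(P[2]-P[0])[1::-1])), np.degrees(np.arctan2(*(P[4]-P[6])[1::-1])), np.linalg.norm(P[4]-P[6]))
print('bottom vial',onz(c,[f(555,340)],58))
E
```

```text
vial [[ 636.51354523 -293.854399    117.        ]] plug [[ 611.88065824 -228.77810304  109.        ]] hub [[ 624.18398803 -259.75300719   78.        ]]
[[643.7, -35.2], [647.1, -2.0], [648.4, 31.5], [645.3, -18.9], [617.2, -36.0], [621.0, -1.4], [675.9, -36.3], [679.8, -2.5]]
33.37499459231469 85.89462668470365 179.69348030900056 58.680655077878974
bottom vial [[631.52559833  15.13546448  58.        ]]
```

```bash
python3 -c "
from h import *
to(634.5,-294,300,-110.45)"
```

```text
t 21.15 shift [ 58.1 -34.7  28. ] turn [ 0.01 -0.    0.  ] j7 1.97
```

```bash
python3 -m pendant '[{"hand":0,"xyz":[29,-17,0],"turn":[0,0,0]},{"hand":0,"xyz":[58,-35,10],"turn":[0,0,0]},{"hand":0,"xyz":[58,-35,60],"turn":[0,0,0]},{"hand":0,"xyz":[58,-35,120],"turn":[0,0,0]},{"hand":0,"xyz":[58,-35,140],"turn":[0,0,0]}]' 25; python3 - <<'E'
from h import *
to(634.5,-294,86,-110.45)
c=cam('wrist'); im=capture("wrist"); cv2.imwrite("pics/w18.png",im); print(proj(c,w((609.5,-265.2,.357),[[18,-36,117]])))
E
```

```text
time_s: 21.78
ee_pos: [632.1, -293.9, 184.1]
tool_rot: [0.557, -3.085, -0.008]
ft_force: [-1.0, -0.0, -0.1]
finger_gap: 0.502
t 21.775 shift [-2.7 -1.5 98.1] turn [ 0.03 -0.03  0.  ] j7 2.0
[[273.23169688 240.08471933]]
```

View pics/w18.png

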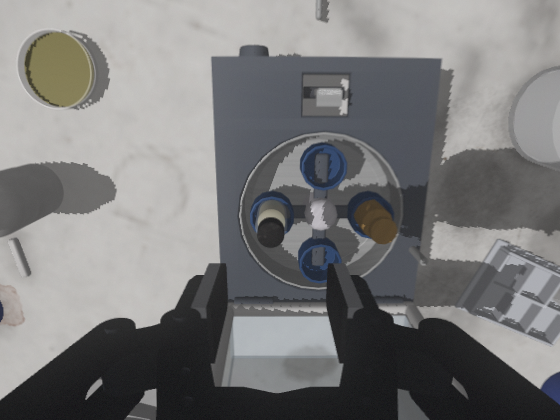

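```bash
python3 - <<'E'
from h import *
c=cam('wrist'); print(onz(c,[(271,233)],117)); to(634.5,-295,86,-110.45)
E
python3 -m pendant '[{"hand":0,"xyz":[-1,-1,30],"turn":[0,0,0]},{"hand":0,"xyz":[-1,-1,55],"turn":[0,0,0]},{"hand":0,"xyz":[-1,-1,55],"turn":[0,0,0]}]' 25; python3 - <<'E'
from h import *
to(634.5,-295,86,-110.45)
im=capture("wrist"); cv2.imwrite("pics/w19.png",im)
E
```

```text
[[ 634.95859785 -295.49460978  117.        ]]
t 21.825 shift [-2.2 -2.5 97.5] turn [ 0.04 -0.03  0.  ] j7 2.0
time_s: 22.2
ee_pos: [635.7, -295.1, 133.6]
tool_rot: [0.557, -3.09, -0.003]
ft_force: [-0.4, -0.5, 1.0]
finger_gap: 0.499
t 22.2 shift [ 1.   0.4 47.6] turn [ 0.01 -0.01 -0.  ] j7 1.97
```

View pics/w19.png

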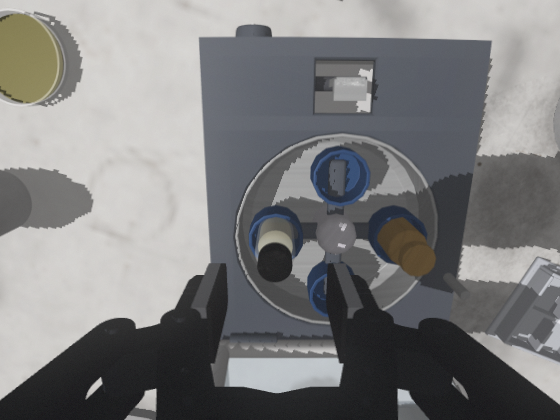

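```bash
python3 -m pendant '[{"hand":0,"xyz":[0,0,20],"turn":[0,0,0]},{"hand":0,"xyz":[0,0,38],"turn":[0,0,0]},{"hand":0,"xyz":[0,0,47],"turn":[0,0,0]},{"hand":0,"xyz":[0,0,47],"turn":[0,0,0]}]' 25; python3 - <<'E'
from h import *
to(634.5,-295,86,-110.45)
im=capture("wrist"); cv2.imwrite("pics/w20.png",im)
E
```

```text
time_s: 22.75
ee_pos: [634.8, -295.1, 85.4]
tool_rot: [0.557, -3.09, -0.003]
ft_force: [-0.5, -0.7, -0.4]
finger_gap: 0.5
t 22.75 shift [ 0.3  0.2 -0.6] turn [ 0.01 -0.01 -0.  ] j7 1.95
```

View pics/w20.png

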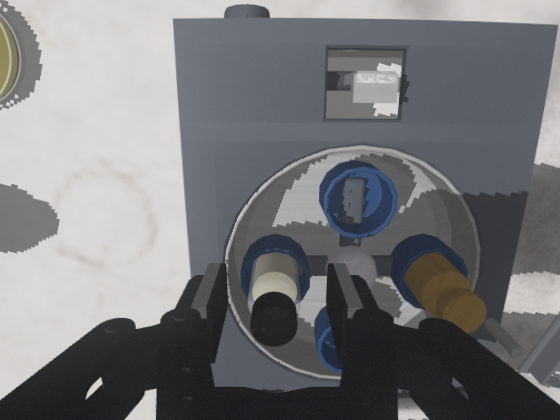

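```bash
python3 - <<'E'
from h import *
print(onz(cam('wrist'),[(274,312)],117))
E
python3 -m pendant '[{"hand":-1,"xyz":[0,0,0],"turn":[0,0,0]},{"hand":-1,"xyz":[0,0,0],"turn":[0,0,0]},{"hand":-1,"xyz":[0,0,0],"turn":[0,0,0]},{"hand":-1,"xyz":[0,0,0],"turn":[0,0,0]}]' 25
```

```text
[[ 631.49794931 -297.23450915  117.        ]]
time_s: 23.3
ee_pos: [636.0, -295.5, 87.3]
tool_rot: [-0.557, 3.091, 0.001]
ft_force: [-0.5, -0.5, 4.8]
finger_gap: 0.229
```

```bash
python3 -m pendant '[{"hand":-1,"xyz":[0,0,-12],"turn":[0,0,0]},{"hand":-1,"xyz":[0,0,-30],"turn":[0,0,0]},{"hand":-1,"xyz":[0,0,-55],"turn":[0,0,0]},{"hand":-1,"xyz":[10,0,-85],"turn":[0,0,0]},{"hand":-1,"xyz":[30,0,-100],"turn":[0,0,0]}]' 25; python3 - <<'E'
from h import *
big('wrist','pics/w21.png'); big('side','pics/side21.png',(150,20,350,160),4)
to(585,-170,190,-110.45)
to(585,-170,190,-90)
E
```

```text
time_s: 23.92
ee_pos: [608.4, -305.6, 189.4]
tool_rot: [-0.558, 3.089, -0.001]
ft_force: [-0.2, -0.3, 0.0]
finger_gap: 0.233
t 24.025 shift [-28.4 137.3  -1.6] turn [-0.01 -0.   -0.02] j7 2.02
t 24.025 shift [-28.4 137.3  -1.6] turn [-0.01 -0.    2.03] j7 2.02
```

View pics/w21.png

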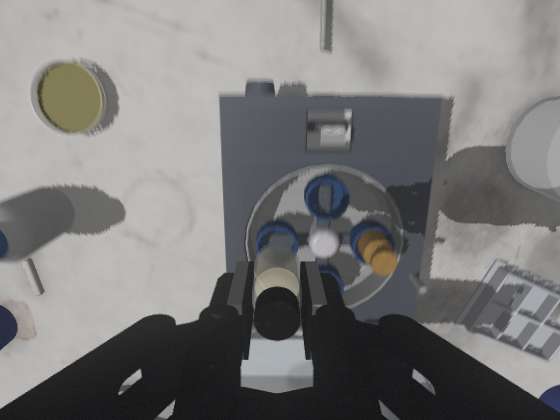

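View pics/side21.png

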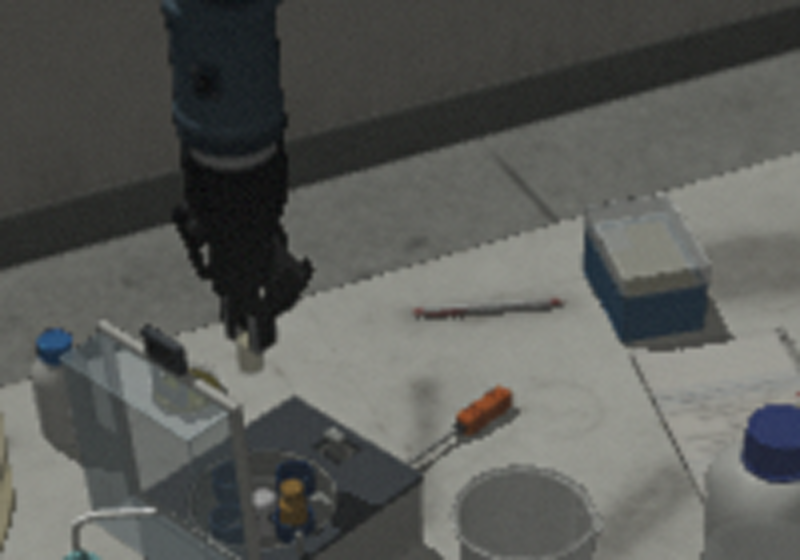

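```bash
python3 -m pendant '[{"hand":-1,"xyz":[0,30,0],"turn":[0,0,0.4]},{"hand":-1,"xyz":[-4,70,0],"turn":[0,0,0.8]},{"hand":-1,"xyz":[-14,105,0],"turn":[0,0,1.2]},{"hand":-1,"xyz":[-28,137,0],"turn":[0,0,1.6]},{"hand":-1,"xyz":[-36,165,0],"turn":[0,0,2.0]}]' 25; python3 - <<'E'
from h import *
to(640,-53,150,-90)
E
```

```text
time_s: 24.65
ee_pos: [582.9, -137.1, 185.9]
tool_rot: [0.009, -3.14, -0.003]
ft_force: [-0.0, 1.0, 0.5]
finger_gap: 0.23
t 24.65 shift [-57.7  83.7  35.9] turn [ 0.01 -0.01  0.03] j7 1.44
```

```bash
python3 - <<'E'
from h import *
c=cam('side')
for z in(200,250,290): print(z,onz(c,[(189,148),(169,155)],z).round())
E
```

```text
200 [[ 748. -145.  200.]
 [ 808. -143.  200.]]
250 [[764. -90. 250.]
 [821. -88. 250.]]
290 [[776. -46. 290.]
 [831. -44. 290.]]
```

```bash
python3 -m pendant '[{"hand":-1,"xyz":[0,45,0],"turn":[0,0,0]},{"hand":-1,"xyz":[-30,84,0],"turn":[0,0,0]},{"hand":-1,"xyz":[-70,84,0],"turn":[0,0,0]},{"hand":-1,"xyz":[-97,84,0],"turn":[0,0,0]},{"hand":-1,"xyz":[-97,84,0],"turn":[0,0,0]}]' 25; python3 - <<'E'
from h import *
s=get_state(); print(s['ee_pos'],np.abs(s['joint_vel']).max())
c=cam("wrist"); np.savez("c22.npz",*[np.array(a) for a in c]); im=capture("wrist"); cv2.imwrite("pics/w22.png",im); print(get_state()['ee_pos'])
o=im.copy()
for x,y in [(-17.5,-34.5),(17.5,-34.5),(-17.5,0),(17.5,0),(-17.5,34.5),(17.5,34.5)]:
    q=proj(c,w((646,-18,0),[x,y,4]))[0].astype(int); cv2.circle(o,tuple(int(a) for a in q),2,(0,0,255),-1)
cv2.imwrite("pics/w22o.png",cv2.resize(o[0:300,100:460],None,fx=2,fy=2))
E
```

```text
time_s: 25.28
ee_pos: [680.5, -53.8, 185.3]
tool_rot: [0.011, -3.14, -0.003]
ft_force: [-0.6, -0.0, -1.3]
finger_gap: 0.234
[680.5072323  -53.76017812 185.31378268] 0.06006802041474008
[679.35106442 -53.91751771 185.36344619]
```

View pics/w22o.png

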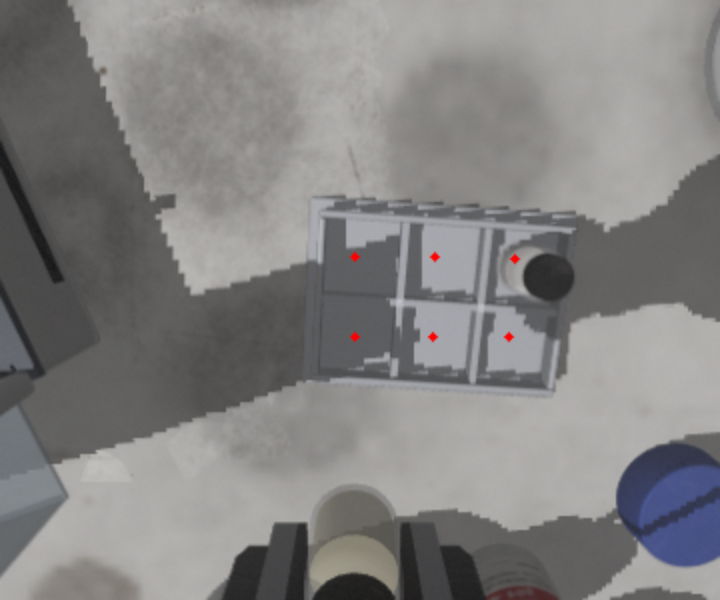

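```bash
python3 - <<'E'
from h import *
z=np.load("c22.npz"); c=[z[f'arr_{i}'] for i in range(4)]
im=cv2.imread("pics/w22.png"); cv2.imwrite("pics/w22c.png",cv2.resize(im[230:400,190:360],None,fx=4,fy=4))
T=np.array([680.5,-53.8,185.3])
for dx in(-4,-2,0,2,4): print(dx,proj(c,[T+[dx,0,31],T+[dx,0,-23]]).round(1).tolist())
E
```

```text
-4 [[275.9, 313.4], [276.0, 252.1]]
-2 [[275.9, 318.3], [275.9, 255.9]]
0 [[275.8, 323.2], [275.9, 259.6]]
2 [[275.8, 328.0], [275.9, 263.3]]
4 [[275.8, 332.8], [275.9, 267.0]]
```

View pics/w22c.png

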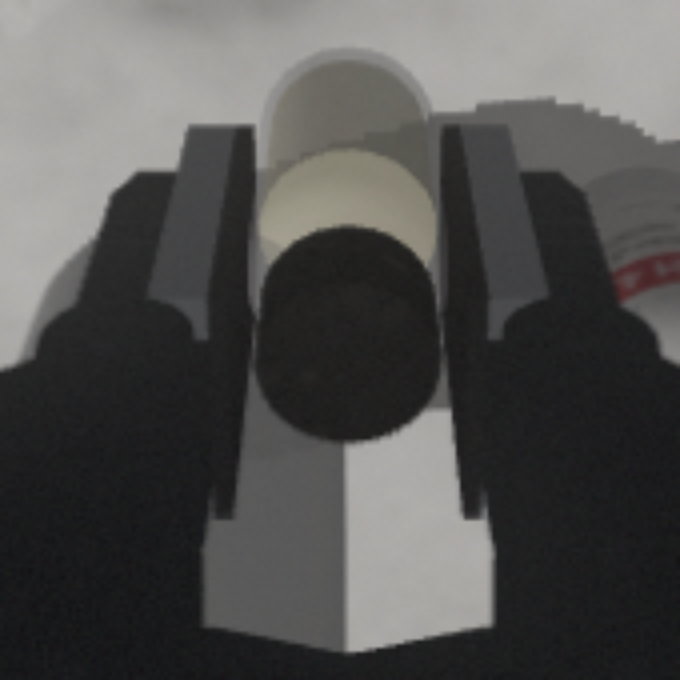

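```bash
python3 -m pendant '[{"hand":-1,"xyz":[15,1,40],"turn":[0,0,0]},{"hand":-1,"xyz":[15,1,90],"turn":[0,0,0]},{"hand":-1,"xyz":[15,1,115],"turn":[0,0,0]},{"hand":-1,"xyz":[15,1,115],"turn":[0,0,0]}]' 25; python3 - <<'E'
from h import *
to(664.5,-52.5,28,-90)
im=capture("wrist"); cv2.imwrite("pics/w23.png",im)
big('side','pics/side23.png',(150,100,350,240),4)
E
```

```text
time_s: 25.82
ee_pos: [661.8, -53.4, 69.5]
tool_rot: [0.011, -3.135, -0.002]
ft_force: [-0.1, -0.5, 0.5]
finger_gap: 0.233
t 25.825 shift [-2.9  0.9 41.5] turn [ 0.01 -0.04  0.04] j7 1.25
```

View pics/w23.png

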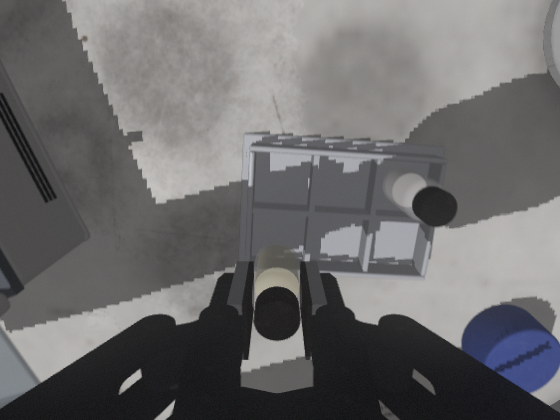

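View pics/side23.png

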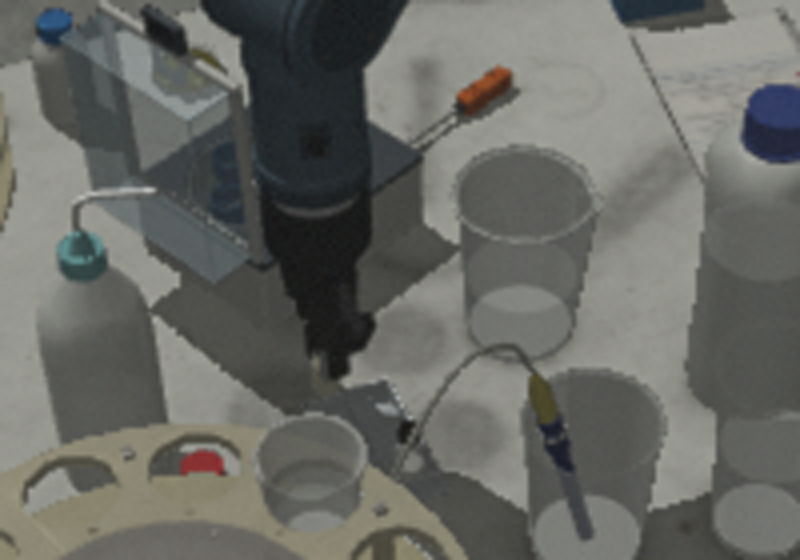

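```bash
python3 - <<'E'
from h import *
c=cam("wrist"); im=cv2.imread("pics/w23.png"); print(get_state()['ee_pos'])
def draw(p,col,o):
    for L in ([[-36,-53,20],[36,-53,20],[36,53,20],[-36,53,20]],[[0,-53,20],[0,53,20]],[[-36,-17.2,20],[36,-17.2,20]],[[-36,17.2,20],[36,17.2,20]]):
        q=(proj(c,w(p,L))*2-[400,200]).astype(int); cv2.polylines(o,[q],True,col,1)
o=cv2.resize(im[100:360,200:480],None,fx=2,fy=2)
draw((646,-18,0),(0,0,255),o); draw((648,-18,-.035),(0,255,0),o)
q=(proj(c,[get_state()['ee_pos']+[0,0,-23]])*2-[400,200])[0]; cv2.circle(o,(int(q[0]),int(q[1])),3,(255,0,0),-1)
cv2.imwrite("pics/w23o.png",o)
E
```

```text
[664.82786123 -53.07134628  72.6989931 ]
```

View pics/w23o.png

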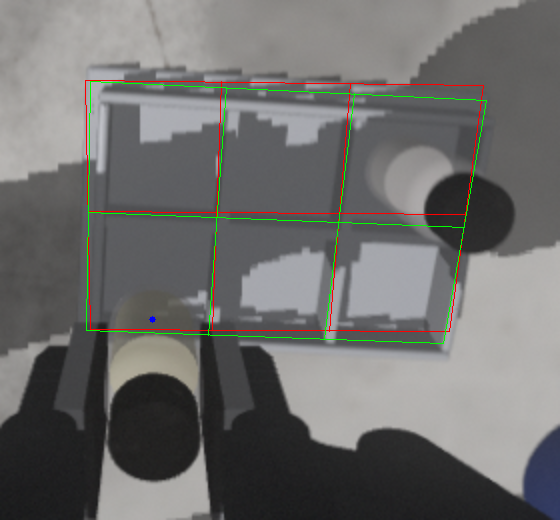

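```bash
python3 -c "
from h import *
to(665,-52.6,28,-90)"; python3 -m pendant '[{"hand":-1,"xyz":[0,0.5,15],"turn":[0,0,0]},{"hand":-1,"xyz":[0,0.5,30],"turn":[0,0,0]},{"hand":-1,"xyz":[0,0.5,36],"turn":[0,0,0]},{"hand":-1,"xyz":[0,0.5,36],"turn":[0,0,0]}]' 25; python3 - <<'E'
from h import *
to(665,-52.6,28,-90)
im=capture("wrist"); cv2.imwrite("pics/w24.png",im)
to(665,-52.6,28,-90)
E
```

```text
t 25.925 shift [-0.2  0.4 44.7] turn [ 0.01 -0.    0.04] j7 1.25
time_s: 26.42
ee_pos: [664.3, -52.4, 35.0]
tool_rot: [0.012, -3.139, -0.002]
ft_force: [-0.8, 0.3, -0.4]
finger_gap: 0.227
t 26.425 shift [-0.7 -0.2  7. ] turn [ 0.01 -0.01  0.04] j7 1.23
t 26.475 shift [-0.2 -0.3  7.6] turn [ 0.01 -0.01  0.04] j7 1.23
```

View pics/w24.png

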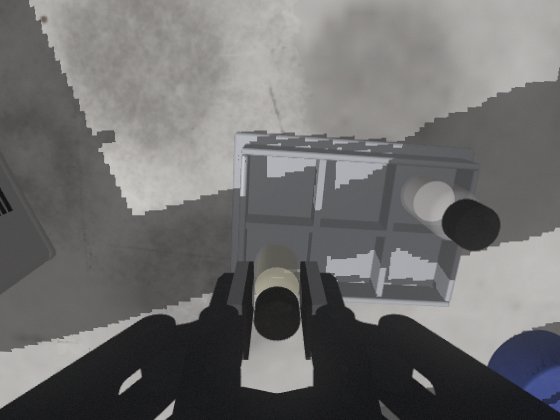

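```bash
python3 -m pendant '[{"hand":-1,"xyz":[0,0,4],"turn":[0,0,0]},{"hand":-1,"xyz":[0,0,6.5],"turn":[0,0,0]},{"hand":-1,"xyz":[0,0,6.5],"turn":[0,0,0]}]' 25; python3 -m pendant '[{"hand":-1,"xyz":[0,0,1],"turn":[0,0,0]},{"hand":-1,"xyz":[0,0,1],"turn":[0,0,0]}]'
```

```text
time_s: 26.85
ee_pos: [664.7, -52.5, 29.1]
tool_rot: [0.012, -3.14, -0.001]
ft_force: [-0.5, -0.4, -0.4]
finger_gap: 0.233
time_s: 27.1
ee_pos: [664.9, -52.5, 28.4]
tool_rot: [0.012, -3.141, -0.001]
ft_force: [-0.3, 0.1, -0.8]
finger_gap: 0.23
```

```bash
python3 -m pendant '[{"hand":-1,"xyz":[0,0,1],"turn":[0,0,0]},{"hand":-1,"xyz":[0,0,1],"turn":[0,0,0]}]'; python3 -m pendant '[{"hand":-1,"xyz":[0,0,1],"turn":[0,0,0]},{"hand":-1,"xyz":[0,0,1],"turn":[0,0,0]}]'
```

```text
time_s: 27.35
ee_pos: [665.3, -52.4, 28.3]
tool_rot: [-0.012, 3.142, 0.001]
ft_force: [-1.5, -0.1, 6.7]
finger_gap: 0.235
time_s: 27.6
ee_pos: [665.7, -52.4, 28.2]
tool_rot: [-0.011, 3.141, 0.001]
ft_force: [-3.0, -0.2, 12.5]
finger_gap: 0.231
```

```bash
python3 -m pendant '[{"hand":-1,"xyz":[0,0,-1.5],"turn":[0,0,0]},{"hand":-0.4,"xyz":[0,0,-1.5],"turn":[0,0,0]},{"hand":-0.2,"xyz":[0,0,-1.5],"turn":[0,0,0]},{"hand":-0.2,"xyz":[0,0,-1.5],"turn":[0,0,0]}]'; python3 -m pendant '[{"hand":-0.1,"xyz":[0,0,-15],"turn":[0,0,0]},{"hand":-0.1,"xyz":[0,0,-40],"turn":[0,0,0]},{"hand":0,"xyz":[0,0,-90],"turn":[0,0,0]},{"hand":0,"xyz":[0,0,-150],"turn":[0,0,0]},{"hand":0,"xyz":[0,0,-180],"turn":[0,0,0]}]'; python3 - <<'E'
from h import *
big('wrist','pics/w25.png'); big('side','pics/side25.png',(150,70,350,240),4); big('scene','pics/scene25.png')
E
```

```text
time_s: 28.1
ee_pos: [664.6, -52.5, 27.5]
tool_rot: [0.012, -3.14, -0.002]
ft_force: [-0.2, -0.6, -0.1]
finger_gap: 0.399
time_s: 28.72
ee_pos: [666.9, -52.1, 214.0]
tool_rot: [-0.012, 3.135, 0.001]
ft_force: [0.4, 0.2, -0.7]
finger_gap: 0.497
```

View pics/w25.png

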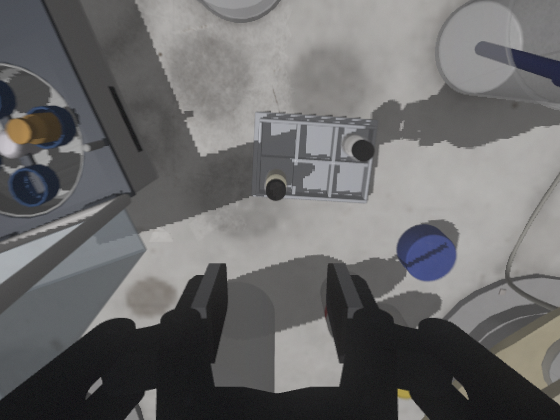

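View pics/side25.png

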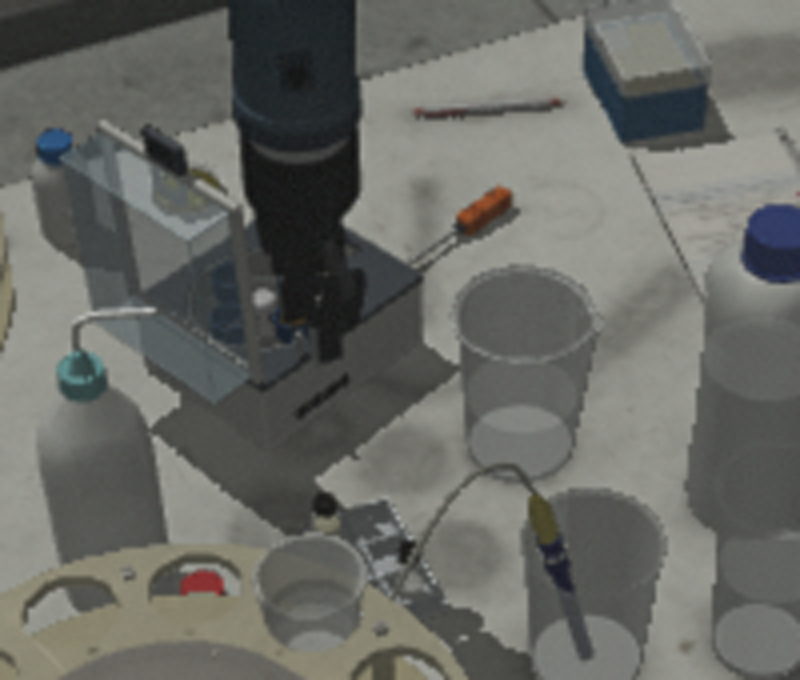

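The vial stands upright in its corner pocket (wrist (276,185)) and the other vial is undisturbed at (360,148). The plug is in its bucket, the lid is upright, and the pin lies flat clear of the hole. I'll let the arm settle, then hand in.

```bash
python3 -m pendant '[{"hand":0,"xyz":[0,0,0],"turn":[0,0,0]},{"hand":0,"xyz":[0,0,0],"turn":[0,0,0]}]'; python3 -c "
from bench import *
print(hand_in())"
```

```text
time_s: 29.12
ee_pos: [664.1, -52.7, 206.6]
tool_rot: [0.012, -3.138, -0.002]
ft_force: [-0.8, -0.4, 0.0]
finger_gap: 0.496
the job is handed in; nothing more can be done
None
```

I completed the whole job and handed it in at about 29 s of the 72 s allowed; `hand_in()` reports no verdict.

- **Pin:** I pushed its rod into the release hole, and the latch gave way at about 8 N. I then drew the pin straight out and laid it flat in front of the centrifuge.
- **Lid:** I swung it up by the grip tab to about 1.6 rad, judged from the pictures, and it stayed there.
- **Vial:** I lifted it out of the rotor and set it in a corner pocket of the tray, at the opposite corner from the vial already there. I pressed it down until it touched the pocket floor (about 12 N), then let go.

**Last checks:** the final wrist and side pictures show:
- the vial upright in its pocket and the other vial where it was;
- the brass plug in its bucket and the lid upright;
- the pin flat and clear of the hole.

The gripper was clear above the tray with near-zero force. I only glanced at the bystander objects and did not measure their positions at the end.

**What disagreed:**
- My camera estimates of the centrifuge's position differed by up to about 7 mm between views, partly because the arm was still moving. I settled on a value in between and confirmed it when the rod met the latch.
- The tilted look at the front panel ran a wrist joint almost to its limit, so the tilt was cut short. I then used an untilted view instead.

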